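# Mallet and chisel from under the tills

## Robot

A 6-joint arm with a two-finger parallel gripper is mounted at the origin on the work surface. World frame = base frame: x ahead of the robot, y to its left, z up, the work surface at z = 0. Lengths are in m, angles in rad, forces in N, time in s.
With the tool pointing down it reaches from about 0.275 to 0.85 m from the base axis. Payload 19 kg.
Tool frame: the origin (TCP) lies midway between the tips of the shut fingers; the grasp point (between the pads) lies 19 mm behind it; z points along the fingers, y is the line along which they close (so a half turn about z gives the same grasp; the last joint's range is limited). The gripper opens to 85 mm and grips with 20 to 120 N. Pads are 22 mm wide; open, the fingers measure 114 mm over their backs; the gripper's body (76 mm by 85 mm) begins 54 mm behind the grasp point. The pads swing forward as they close: fully open they stand 13 mm farther back than shut.
Start: joints at [-1.26, 0.15, 1.437, -0, 1.554, -0.134], TCP at [0.247, -0.519, 0.207] pointing down, gripper open.
Joint ranges: [-2.8, 2.8], [-0.68, 2.1], [0.12, 2.68], [-1.39, 4.53], [0.16, 2.79], [-2.81, 2.81]. Speed limits (rad/s): [1.89, 1.89, 2.22, 3.01, 3.01, 3.01].

## Interface

Orientations are given as a rotation vector (axis times angle).
In Python, from cell import sensors, optics, ticket, finder gives the robot as it stands. The module is installed in compiled form; this text tells all that it offers.
- The arm moves only by the tool apply_moves, never from a script. Its argument "increments" is a list of rows, each a list of 7 numbers: the turn, a rotation vector about the tool's x, y, z in degrees, then the shift along the tool's x, y, z in mm, then the opening in per cent of the stroke, from 0 (shut) to 100 (fully open). A call has 1 to 5 rows; each row is the pose to reach, as a shift and turn from the pose commanded when the call began, along the tool's axes at that moment; what a row does not reach only later rows make up. A row lasts 1/12 s, in which the tool goes at most 41.7 mm and 7.16 degrees, less where a joint would pass 70% of its speed; a pose out of reach is approached as far as the arm can. A call with a gripper value outside its range is refused whole. The fingers move at their own pace and stop on an object; "force" is the grip in N (left out, the last holds). Time passes only in rows, so rows that repeat a pose let the fingers close. It gives the time, the measured TCP pose, the force, the opening and the grip force at its end, in the units of the state.
- sensors.state(): the state, without advancing time (a new reading comes with each control period).
- optics.grab_frame(name): name is "side" or "top"; returns a dict with "image" (400x640x3 uint8, red, green, blue), "mtx" (3x3 intrinsics, pixels), "k1" (the pictures are not rectified: a ray, as slopes to the right and down, at radius r is drawn at 1 + k1 r^2 times it, then the intrinsics apply), "R" (3x3) and "t" (3): a world point X has camera coordinates R X + t. Camera axes: x right, y down, z forward; pixel columns grow to the right and rows downward; lengths in m; the calibration is good to about 2 mm. A picture is of the moment at which its call begins. There is no depth.
- ticket.finish_job(): hands the job in; it is judged then, once.
Trained networks look in a picture, given as the dict that the camera call returned (one of the last four; its "shot" number tells which), for a name from the list of things; names that differ only in an ending like _2 or _b are one class to them, and where a whole thing is asked for, a point or a joint stands for the part that bears it (a point fixed in the world has none). Each returns a list of dicts, best first, with "conf" (0 to 1); they miss things now and then, are a little off and sometimes report something else, mostly with a low value. They report only what shows in the picture. A call takes as long as a camera call.
- finder.regions_of(picture, target): "mask" (400x640 bool, what is visible of it) and "at" ([column, row] in pixels, amid what is visible of it).
The state is a dict: "t": time; "joint_positions": joint angles; "qd": joint speeds; "joint_torque": joint torques, N m; "tcp_pos": TCP position; "ee_rot": TCP orientation; "wrist_force": force on the tool from outside, world axes, zero at the start; "ft_torque": the same for the moment, N m; "width": finger opening in m; "grip_force": force on a finger pad.
Only numpy, scipy, OpenCV 4.12 (cv2) and the standard library are available. Lean on these libraries where they do the work, as an engineer would, in place of code of your own. Each camera call takes 0.05 s, during which the arm holds its last target. There are 200 camera calls.

## Task

The mallet and the chisel lie in the bottom of the tool box, under the two lift-out tills. Lift both tills out, keeping them level, and stand them side by side on the black rubber mat; then lay the mallet lengthways in the wide bay of the wooden tray and the chisel lengthways in its narrow bay, both about midway along the tray. Finally put each till back on the runners where it was, squarely in line with the box, and leave the other things on the bench alone.

Things in the scene. Friction and masses are not known exactly. Their poses are not given: they have to be found in the camera images.
- till_board: Loose lift-out till of light wood, 238 (x) x 85 (y) mm, walls 30 mm high, up to 0.65 kg; contents fixed, below the rim. Origin: centre of underside; x along its length and its handle. Starts on the box's runners, length along the box's x. Handle: upright board in the middle, 12 mm thick (y), 120 mm long, its top 75 mm above the origin.
- till_rail: Loose lift-out till of light wood, 238 (x) x 85 (y) mm, walls 30 mm high, up to 0.65 kg; contents fixed, below the rim. Origin: centre of underside; x along its length and its handle. Starts on the box's runners, length along the box's x. Handle: rail over the whole length on two end posts, 14 mm wide (y), 16 mm high, its top 75 mm above the origin.
- mallet: Mallet lying flat, 244 mm long, up to 0.45 kg. Origin at mid length, level with the head's underside; x along the handle to the head. Head x +58 to +122 mm, 94 wide (y), 46 high. Handle 26 wide, 18 high, axis 23 mm above the origin. Balances at x = +68: grip the handle near the head, x = +36. In the box: along the box's y, head in the open part (+y), handle under the tills.
- chisel: Chisel lying flat, 250 mm long, up to 0.23 kg. Origin at mid length, level with the handle's underside; x from handle to blade tip. Handle: squarish wood 28 x 28 mm, x -125 to +3, axis 14 mm above the origin; blade 10 x 7 mm on the same axis. Balances on the handle at about x = -28: grip there. In the box: along the box's y, handle end in the open part (+y), blade under the tills.
- toolbox: Fixed open plywood box; origin centre of underside, on the bench. Inside 250 (x) x 300 (y) mm, walls 10 thick, top edge 84 high, inner floor 9 high. Runners on the -x and +x walls, 14 wide, top 54 mm high, carry the tills at about y = -100 and +2 mm (either order), 17 mm apart, 6 mm play at each end; y +45 to +150 is open. Mallet and chisel on the floor at about x = -47 and +47 mm (either order).
- mat: Fixed black rubber mat on the bench to the left or right of the box, 290 (x) x 240 (y) mm, 4 mm thick; origin at the centre of its underside. Takes both tills side by side, lengths along the mat's x, centres at y = -60 and +60 mm.
- tray: Fixed shallow wooden tray on the other side of the box, 296 (x) x 242 (y) mm; origin at the centre of its underside. Floor 6 mm thick; edges and divider 6 mm thick, 14 mm high from the bench. A divider along x parts a wide bay (132 mm, centre y = -49 mm) from a narrow bay (92 mm, centre y = +69 mm), each 284 mm long inside.
- leg_blank: Bystander: square chair leg of light wood, 45 x 420 x 40 mm high, lying along y beyond the box. Origin at the centre of its underside.
- glue: Bystander: white glue bottle, 60 mm across, 165 mm high, standing. Origin at the centre of its underside.
- tape_measure: Bystander: black and yellow tape measure, 72 x 34 x 60 mm high. Origin at the centre of its underside.

How it is judged:
By the outcome, as a careful person would: the job done as asked, in the order asked, and still so for the second after the job is handed in, with the robot touching nothing.
It also fails if it takes over 134 s, if anything falls off the work surface, if the arm or the gripper's body presses on something with over 40 N, if the wrist force passes 120 N, or if a joint passes its speed limit or range.

## Working session

There is one attempt and no reset: what is moved stays moved. The work goes in short steps, Python scripts to look and compute and a tool call to move; the robot and the scene stay as the last step left them, time stands still between calls to the robot, and variables do not carry over. Pictures are saved under pics/ and viewed, at most 14 in all, crops included, and the job is handed in when it is done.

Besides the shell and the picture viewer there is one more tool, called after "Request:" by a JSON object that holds its "api" and its "payload", one argument or row to a line. apply_moves: Moves the arm, as the interface text tells. Its arguments: {"type":"object","properties":{"increments":{"type":"array"},"force":{"type":"number"}},"required":["increments"]}

```bash
mkdir -p pics; cat > h.py <<'E'
import numpy as np, cv2
from cell import sensors, optics, ticket, finder
from scipy.spatial.transform import Rotation as Ro
def grab(n,save=None):
    f=optics.grab_frame(n)
    if save: cv2.imwrite('pics/'+save,f['image'][:,:,::-1])
    return f
def ray(f,uv,z):
    K=np.array(f['mtx']);k=f['k1'];R=np.array(f['R']);t=np.array(f['t'])
    d=np.array([(uv[0]-K[0,2])/K[0,0],(uv[1]-K[1,2])/K[1,1]]);s=d.copy()
    for _ in range(30): s=d/(1+k*(s@s))
    c=-R.T@t; v=R.T@np.array([s[0],s[1],1]); return c+v*(z-c[2])/v[2]
def proj(f,X):
    K=np.array(f['mtx']);k=f['k1'];R=np.array(f['R']);t=np.array(f['t'])
    c=R@np.array(X)+t; s=c[:2]/c[2]; s=s*(1+k*(s@s)); return np.array([K[0,0]*s[0]+K[0,2],K[1,1]*s[1]+K[1,2]])
E
python3 - <<'E'
from h import *
for n in('side','top'):
    f=grab(n,n+'0.png'); print(n,'cam',-np.array(f['R']).T@f['t'],np.array(f['R'])[2])
    for o in 'till_board till_rail mallet chisel toolbox mat tray leg_blank glue tape_measure'.split():
        for r in finder.regions_of(f,o)[:2]:
            m=r['mask'].astype(np.uint8);q=cv2.minAreaRect(cv2.findNonZero(m))
            print(o,round(r['conf'],2),np.round(r['at']),m.sum(),np.round(cv2.boxPoints(q)).tolist(), ray(f,r['at'],0.03).round(3)[:2])
s=sensors.state();print(s)
E
```

```text
side cam [-0.00487219  0.99670394  0.71037432] [ 0.46367885 -0.74415321 -0.48087204]
till_board 0.85 [371. 203.] 1158 [[329.0, 201.0], [336.0, 181.0], [414.0, 209.0], [407.0, 229.0]] [ 0.553 -0.212]
till_rail 0.66 [357. 225.] 2878 [[306.0, 229.0], [316.0, 195.0], [405.0, 220.0], [395.0, 254.0]] [ 0.522 -0.063]
mallet 0.73 [329. 242.] 372 [[304.0, 244.0], [308.0, 229.0], [344.0, 240.0], [339.0, 254.0]] [0.54 0.06]
chisel 0.56 [361. 257.] 188 [[353.0, 256.0], [362.0, 242.0], [373.0, 249.0], [363.0, 264.0]] [0.436 0.073]
toolbox 0.98 [343. 260.] 5347 [[272.0, 265.0], [300.0, 174.0], [423.0, 211.0], [394.0, 303.0]] [0.467 0.113]
mat 0.6 [398. 191.] 1417 [[354.0, 193.0], [361.0, 170.0], [433.0, 191.0], [426.0, 214.0]] [ 0.517 -0.336]
tray 0.64 [286. 331.] 11934 [[192.0, 329.0], [251.0, 243.0], [373.0, 327.0], [314.0, 413.0]] [0.436 0.402]
leg_blank 0.77 [258. 217.] 2171 [[208.0, 235.0], [308.0, 178.0], [319.0, 197.0], [219.0, 254.0]] [0.782 0.06 ]
glue 0.89 [343. 167.] 698 [[332.0, 140.0], [350.0, 140.0], [350.0, 188.0], [332.0, 188.0]] [ 0.768 -0.408]
glue 0.48 [354. 225.] 3035 [[305.0, 
[... 1671 characters left out ...]
0.0]] [0.743 0.325]
{'t': 1.1, 'joint_positions': array([-1.26004215e+00,  1.50475636e-01,  1.43736318e+00, -9.90247532e-06,
        1.55378731e+00, -1.34008044e-01]), 'qd': array([ 0.00042637,  0.00079443,  0.00149109,  0.00086212, -0.00192322,
       -0.00025116]), 'joint_torque': array([-4.71570544e-03, -7.12819576e+01, -5.71048629e+01, -5.27955017e-04,
        1.38995430e-03, -6.54463952e-05]), 'tcp_pos': array([ 0.24736021, -0.51905803,  0.20679879]), 'ee_rot': array([-3.06419938e+00, -6.92879902e-01,  2.01319589e-05]), 'wrist_force': array([0.60009923, 0.19172011, 0.1502256 ]), 'ft_torque': array([ 0.01018945, -0.00828967, -0.00895268]), 'grip_force': 0.0, 'width': 0.08533929091723602}
```

View pics/top0.png

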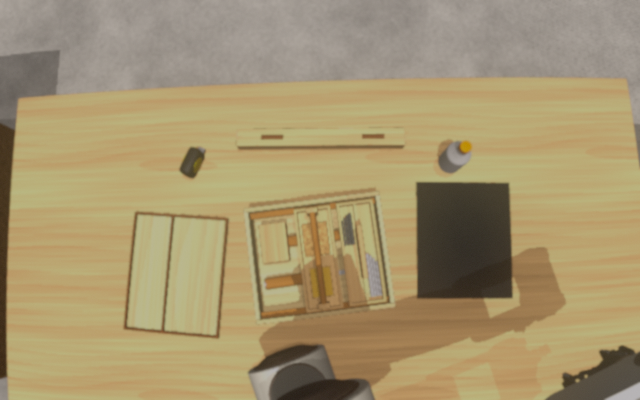

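View pics/side0.png

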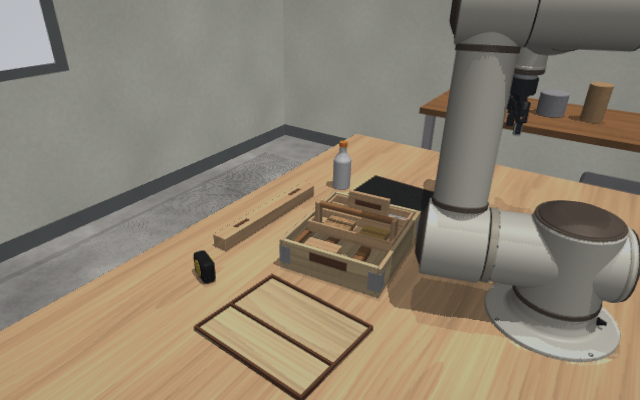

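```bash
cat >> h.py <<'E'
from scipy.optimize import minimize
def hull(f,p,boxes):
    "mask = union of hulls of boxes ((x0,x1),(y0,y1),(z0,z1)) at pose p=x,y,yaw (m,rad), 4x supersampled"
    c,s=np.cos(p[2]),np.sin(p[2]); im=np.zeros((1600,2560),np.uint8)
    for b in boxes:
        P=[proj(f,[p[0]+c*x-s*y,p[1]+s*x+c*y,z]) for x in b[0] for y in b[1] for z in b[2]]
        cv2.fillConvexPoly(im,cv2.convexHull(np.round((np.array(P)+.5)*4).astype(np.int32)),1)
    return cv2.resize(im.astype(np.float32),(640,400),interpolation=cv2.INTER_AREA)
def fit(f,m,boxes,p0):
    m=m.astype(np.float32)
    def cost(q):
        h=hull(f,np.array(p0)+np.array(q)*[.01,.01,.05],boxes); return 1-np.minimum(m,h).sum()/np.maximum(m,h).sum()
    r=minimize(cost,[0,0,0],method='Nelder-Mead',options=dict(initial_simplex=[[0,0,0],[1,0,0],[0,1,0],[0,0,1]],xatol=.01,fatol=1e-5))
    return np.array(p0)+r.x*[.01,.01,.05],r.fun
def sym(a,b,z0,z1): return ((-a/2,a/2),(-b/2,b/2),(z0,z1))
E
python3 - <<'E'
from h import *
f=grab('top')
M={o:finder.regions_of(f,o)[0]['mask'] for o in 'toolbox mat tray till_board till_rail mallet chisel'.split()}
print('mat',fit(f,M['mat'],[sym(.29,.24,0,.004)],[.52,-.34,0]))
print('tray',fit(f,M['tray'],[sym(.296,.242,0,.014)],[.46,.37,-.05]))
u=M['toolbox']|M['till_board']|M['till_rail']|M['mallet']|M['chisel']
u=cv2.morphologyEx(u.astype(np.uint8),cv2.MORPH_CLOSE,np.ones((9,9)))
b,_=fit(f,u,[sym(.27,.32,0,.084)],[.47,0.0,.14]);print('box',b,_)
for n,y,l,w in(('till_board',-.1,.12,.012),('till_rail',.002,.238,.014)):
    c,s=np.cos(b[2]),np.sin(b[2])
    print(n,fit(f,M[n],[sym(.238,.085,.054,.084),sym(l,w,.084,.129)],[b[0]-s*y,b[1]+c*y,b[2]]), 'nominal',b[0]-s*y,b[1]+c*y)
s=sensors.state();R=Ro.from_rotvec(s['ee_rot']).as_matrix();print(R.round(3))
# overlay
im=f['image'].copy()
def dr(p,bx,col):
    h=(hull(f,p,[bx])>.5).astype(np.uint8);cs,_=cv2.findContours(h,0,1);return cs,col
big=cv2.resize(im,None,fx=4,fy=4,interpolation=cv2.INTER_CUBIC)
c,s_=np.cos(b[2]),np.sin(b[2])
def poly(pts,z,col):
    P=[proj(f,[b[0]+c*x-s_*y,b[1]+s_*x+c*y,z]) for x,y in pts];cv2.polylines(big,[np.round((np.array(P)+.5)*4).astype(np.int32)],True,col,1)
R4=lambda a,b_,cx=0,cy=0:[(cx-a/2,cy-b_/2),(cx+a/2,cy-b_/2),(cx+a/2,cy+b_/2),(cx-a/2,cy+b_/2)]
poly(R4(.27,.32),.084,(255,0,0));poly(R4(.25,.30),.084,(255,0,0))
poly(R4(.238,.085,0,-.1),.084,(0,255,0));poly(R4(.238,.085,0,.002),.084,(0,255,0))
poly(R4(.12,.012,0,-.1),.129,(0,0,255));poly(R4(.238,.014,0,.002),.129,(0,0,255))
cv2.imwrite('pics/ov.png',big[740:1320,920:1620,::-1])
E
```

```text
mat (array([ 0.5268882 , -0.34624198, -0.03875338]), np.float64(0.019443213939666748))
tray (array([ 0.46233463,  0.37366442, -0.09098437]), np.float64(0.018926024436950684))
box [0.49267658 0.01574619 0.09823823] 0.012614786624908447
till_board (array([ 0.50153909, -0.08271787,  0.10573878]), np.float64(0.02575826644897461)) nominal 0.5024846139041814 -0.08377166122563326
till_rail (array([0.49069184, 0.01633702, 0.10264244]), np.float64(0.02828878164291382)) nominal 0.4924804241798826 0.01773654626499399
[[ 0.903  0.43  -0.   ]
 [ 0.43  -0.903  0.   ]
 [ 0.    -0.    -1.   ]]
```

View pics/ov.png

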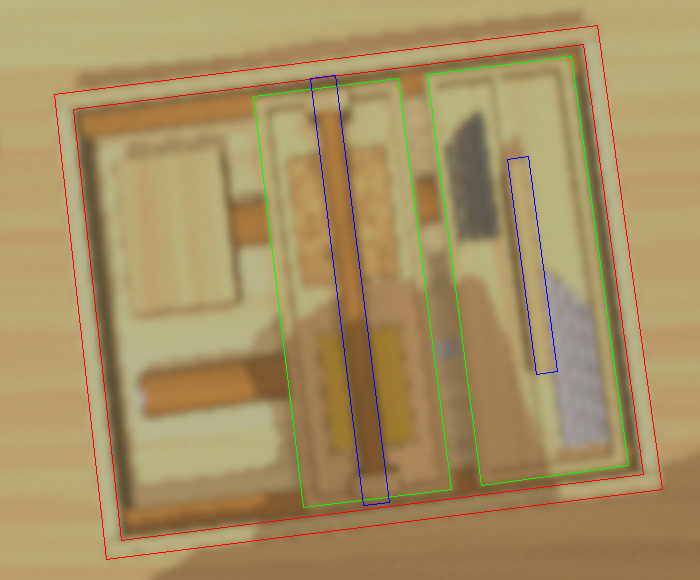

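```bash
cat > plan.py <<'E'
from h import *
import json,math
def plan(wps,start=None):
    "wps: (x,y,z [m], heading deg, opening %, mm per row). Prints the calls."
    s=sensors.state();R=Ro.from_rotvec(s['ee_rot']).as_matrix()
    p=np.array(s['tcp_pos'])*1000;h=math.degrees(math.atan2(R[1,0],R[0,0]))
    print('now',s['t'],p.round(1),round(h,2),'w',round(s['width']*1000,1),'F',s['wrist_force'].round(1),'tilt',R[:,2].round(4))
    for x,y,z,H,o,v in wps:
        q=np.array([x,y,z])*1000;n=max(1,math.ceil(np.linalg.norm(q-p)/v),math.ceil(abs(H-h)/6.5))
        n=5*math.ceil(n/5) if n>2 else n
        pts=[(p+(q-p)*k/n,h+(H-h)*k/n) for k in range(n+1)]
        for i in range(0,n,5):
            p0,h0=pts[i];c,sn=math.cos(math.radians(h0)),math.sin(math.radians(h0));rows=[]
            for pk,hk in pts[i+1:i+6]:
                d=pk-p0;rows.append([0,0,round(-(hk-h0),1),round(c*d[0]+sn*d[1],1),round(sn*d[0]-c*d[1],1),round(-d[2],1),o])
            print(json.dumps(rows).replace(' ',''))
        p,h=q,H
E
python3 -c "
from plan import *
plan([(.5015,-.0827,.2,5.9,55,40),(.5015,-.0827,.1,5.9,55,30)])"
```

```text
now 1.5 [ 247.4 -519.   206.8] 25.49 w 85.0 F [ 0.1 -0.8  0.1] tilt [-0.e+00  1.e-04 -1.e+00]
[[0,0,1.3,27.8,-19.0,0.5,55],[0,0,2.6,55.6,-37.9,0.9,55],[0,0,3.9,83.4,-56.9,1.4,55],[0,0,5.2,111.2,-75.9,1.8,55],[0,0,6.5,139.1,-94.8,2.3,55]]
[[0,0,1.3,25.5,-22.0,0.5,55],[0,0,2.6,50.9,-44.0,0.9,55],[0,0,3.9,76.4,-66.0,1.4,55],[0,0,5.2,101.9,-88.0,1.8,55],[0,0,6.5,127.4,-110.0,2.3,55]]
[[0,0,1.3,22.8,-24.8,0.5,55],[0,0,2.6,45.6,-49.5,0.9,55],[0,0,3.9,68.4,-74.3,1.4,55],[0,0,5.2,91.2,-99.0,1.8,55],[0,0,6.5,114.0,-123.8,2.3,55]]
[[0,0,-0.0,0.0,0.0,20.0,55],[0,0,-0.0,0.0,0.0,40.0,55],[0,0,-0.0,0.0,0.0,60.0,55],[0,0,-0.0,0.0,0.0,80.0,55],[0,0,-0.0,0.0,0.0,100.0,55]]
```

Request:
{"api": "apply_moves", "payload": {
  "increments": [
    [0,0,1.3,27.8,-19.0,0.5,55],
    [0,0,2.6,55.6,-37.9,0.9,55],
    [0,0,3.9,83.4,-56.9,1.4,55],
    [0,0,5.2,111.2,-75.9,1.8,55],
    [0,0,6.5,139.1,-94.8,2.3,55]
  ]
}}

```text
t: 1.92
tcp_pos: [0.3326, -0.3722, 0.2045]
ee_rot: [3.099, 0.516, 0.0]
wrist_force: [0.5, -0.0, -0.1]
width: 0.0469
grip_force: 0.0
```

Request:
{"api": "apply_moves", "payload": {
  "increments": [
    [0,0,1.3,25.5,-22.0,0.5,55],
    [0,0,2.6,50.9,-44.0,0.9,55],
    [0,0,3.9,76.4,-66.0,1.4,55],
    [0,0,5.2,101.9,-88.0,1.8,55],
    [0,0,6.5,127.4,-110.0,2.3,55]
  ]
}}

```text
t: 2.33
tcp_pos: [0.4174, -0.2266, 0.2024]
ee_rot: [3.123, 0.34, 0.001]
wrist_force: [0.1, 0.1, 0.5]
width: 0.0467
grip_force: 0.0
```

Request:
{"api": "apply_moves", "payload": {
  "increments": [
    [0,0,1.3,22.8,-24.8,0.5,55],
    [0,0,2.6,45.6,-49.5,0.9,55],
    [0,0,3.9,68.4,-74.3,1.4,55],
    [0,0,5.2,91.2,-99.0,1.8,55],
    [0,0,6.5,114.0,-123.8,2.3,55]
  ]
}}

```text
t: 2.75
tcp_pos: [0.502, -0.081, 0.2001]
ee_rot: [3.137, 0.162, 0.001]
wrist_force: [0.5, -0.5, -0.7]
width: 0.0471
grip_force: 0.0
```

Request:
{"api": "apply_moves", "payload": {
  "increments": [
    [0,0,0,0,1.5,20,55],
    [0,0,0,0,1.5,40,55],
    [0,0,0,0,1.5,60,55],
    [0,0,0,0,1.5,80,55],
    [0,0,0,0,1.5,100,55]
  ]
}}

```text
t: 3.17
tcp_pos: [0.5015, -0.0839, 0.099]
ee_rot: [-3.137, -0.164, -0.0]
wrist_force: [0.1, -0.7, 0.2]
width: 0.0468
grip_force: 0.0
```

Request:
{"api": "apply_moves", "payload": {
  "increments": [
    [0,0,0,0,0,0,0],
    [0,0,0,0,0,0,0],
    [0,0,0,0,0,0,0],
    [0,0,0,0,0,0,0],
    [0,0,0,0,0,0,0]
  ],
  "force": 60
}}

```text
t: 3.58
tcp_pos: [0.5021, -0.0841, 0.1012]
ee_rot: [3.137, 0.164, 0.003]
wrist_force: [-0.9, 3.6, 5.7]
width: 0.0093
grip_force: 59.3
```

```bash
python3 -c "
from plan import *
plan([])
f=grab('side');cv2.imwrite('pics/s1.png',cv2.resize(f['image'][150:320,230:470,::-1],None,fx=3,fy=3))"
```

```text
now 3.5833 [502.1 -84.1 101.2] 5.99 w 9.3 F [-0.9  3.6  5.7] tilt [ 1.8e-03 -1.0e-04 -1.0e+00]
```

View pics/s1.png

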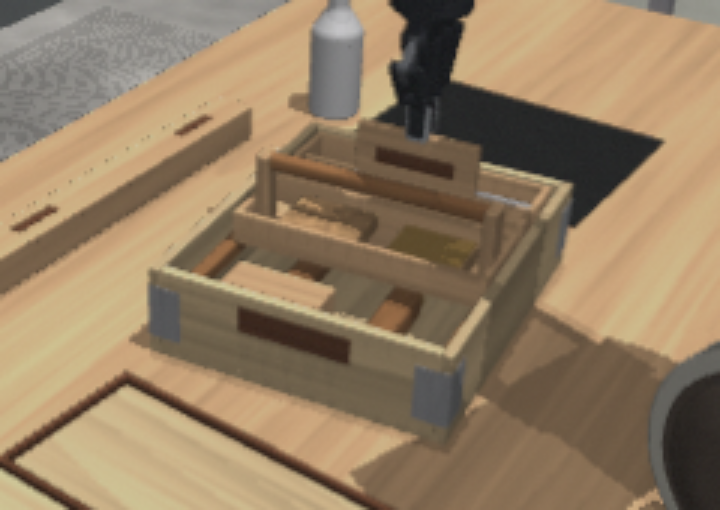

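```bash
python3 -c "
from plan import *
plan([(.502,-.084,.24,5.9,0,16),(.525,-.406,.24,-2.2,0,33),(.525,-.406,.052,-2.2,0,20)])"
```

```text
now 3.6333 [502.1 -84.  101.1] 5.99 w 9.1 F [-0.6  5.1  7.2] tilt [ 1.8e-03  1.0e-04 -1.0e+00]
[[0,0,0.0,-0.0,0.0,-13.9,0],[0,0,0.0,-0.0,0.0,-27.8,0],[0,0,0.0,-0.0,0.0,-41.7,0],[0,0,0.0,-0.0,0.0,-55.5,0],[0,0,0.0,-0.1,0.0,-69.4,0]]
[[0,0,0.0,-0.0,0.0,-13.9,0],[0,0,0.0,-0.0,0.0,-27.8,0],[0,0,0.0,-0.0,0.0,-41.7,0],[0,0,0.0,-0.0,0.0,-55.5,0],[0,0,0.0,-0.1,0.0,-69.4,0]]
[[0,0,0.8,-1.0,32.3,-0.0,0],[0,0,1.6,-2.0,64.5,-0.0,0],[0,0,2.4,-3.1,96.8,-0.0,0],[0,0,3.2,-4.1,129.1,-0.0,0],[0,0,4.1,-5.1,161.3,-0.0,0]]
[[0,0,0.8,1.3,32.3,-0.0,0],[0,0,1.6,2.5,64.5,-0.0,0],[0,0,2.4,3.8,96.8,-0.0,0],[0,0,3.2,5.0,129.0,-0.0,0],[0,0,4.1,6.3,161.3,-0.0,0]]
[[0,0,-0.0,0.0,-0.0,18.8,0],[0,0,-0.0,0.0,-0.0,37.6,0],[0,0,-0.0,0.0,-0.0,56.4,0],[0,0,-0.0,0.0,-0.0,75.2,0],[0,0,-0.0,0.0,-0.0,94.0,0]]
[[0,0,-0.0,0.0,-0.0,18.8,0],[0,0,-0.0,0.0,-0.0,37.6,0],[0,0,-0.0,0.0,-0.0,56.4,0],[0,0,-0.0,0.0,-0.0,75.2,0],[0,0,-0.0,0.0,-0.0,94.0,0]]
```

Lift first.

Request:
{"api": "apply_moves", "payload": {
  "increments": [
    [0,0,0,0,0,-6,0],
    [0,0,0,0,0,-18,0],
    [0,0,0,0,0,-32,0],
    [0,0,0,0,0,-48,0],
    [0,0,0,0,0,-64,0]
  ]
}}

```text
t: 4.05
tcp_pos: [0.5015, -0.0842, 0.1656]
ee_rot: [3.137, 0.164, 0.0]
wrist_force: [0.9, -0.7, -3.0]
width: 0.0092
grip_force: 58.7
```

Request:
{"api": "apply_moves", "payload": {
  "increments": [
    [0,0,0,0,0,-16,0],
    [0,0,0,0,0,-32,0],
    [0,0,0,0,0,-48,0],
    [0,0,0,0,0,-64,0],
    [0,0,0,0,0,-76,0]
  ]
}}

```text
t: 4.47
tcp_pos: [0.5016, -0.0843, 0.2424]
ee_rot: [3.137, 0.164, 0.003]
wrist_force: [0.3, 0.4, -3.3]
width: 0.0091
grip_force: 58.7
```

```bash
python3 -c "
from plan import *
plan([])
f=grab('side');cv2.imwrite('pics/s2.png',cv2.resize(f['image'][110:300,230:470,::-1],None,fx=3,fy=3))"
```

```text
now 4.4667 [501.6 -84.3 242.4] 5.98 w 9.1 F [ 0.3  0.4 -3.3] tilt [ 1.7e-03 -7.0e-04 -1.0e+00]
```

View pics/s2.png

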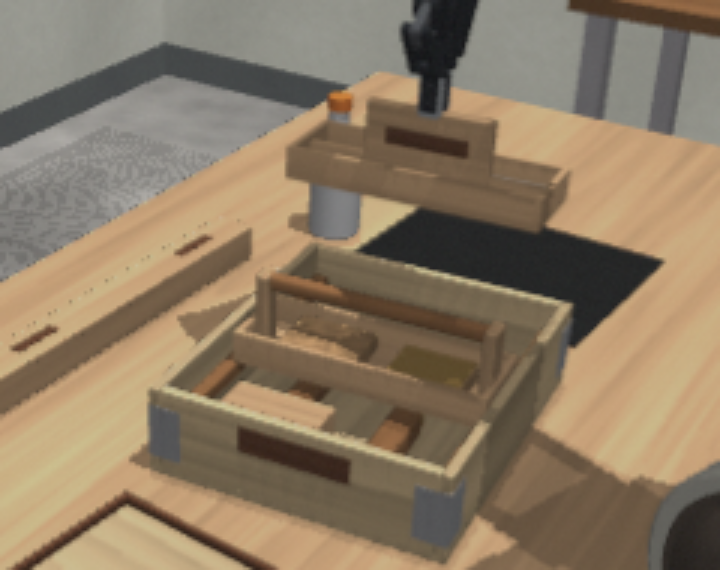

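Request:
{"api": "apply_moves", "payload": {
  "increments": [
    [0,0,0.8,-1,20,0,0],
    [0,0,1.6,-2,50,0,0],
    [0,0,2.4,-3.1,85,0,0],
    [0,0,3.2,-4.1,120,0,0],
    [0,0,4.1,-5.1,155,0,0]
  ]
}}

```text
t: 4.93
tcp_pos: [0.5123, -0.2403, 0.2399]
ee_rot: [-3.141, -0.051, 0.0]
wrist_force: [0.5, -0.2, -2.9]
width: 0.0088
grip_force: 58.8
```

Request:
{"api": "apply_moves", "payload": {
  "increments": [
    [0,0,0.8,1.3,35,0,0],
    [0,0,1.6,2.6,70,0,0],
    [0,0,2.4,4,105,0,0],
    [0,0,3.2,5.4,140,0,0],
    [0,0,4.1,6.7,166,0,0]
  ]
}}

```text
t: 5.35
tcp_pos: [0.5242, -0.4072, 0.2392]
ee_rot: [-3.141, 0.064, 0.001]
wrist_force: [1.2, 0.8, -3.0]
width: 0.009
grip_force: 58.8
```

```bash
python3 -c "
from plan import *
plan([(.525,-.406,.052,-2.2,0,20)])"
```

```text
now 5.35 [ 524.2 -407.2  239.2] -2.32 w 9.0 F [ 1.2  0.8 -3. ] tilt [-9.e-04  2.e-04 -1.e+00]
[[0,0,-0.0,0.1,-0.1,18.7,0],[0,0,-0.0,0.1,-0.2,37.4,0],[0,0,-0.0,0.2,-0.4,56.2,0],[0,0,-0.0,0.3,-0.5,74.9,0],[0,0,-0.1,0.4,-0.6,93.6,0]]
[[0,0,-0.0,0.1,-0.1,18.7,0],[0,0,-0.0,0.1,-0.2,37.4,0],[0,0,-0.0,0.2,-0.4,56.2,0],[0,0,-0.0,0.3,-0.5,74.9,0],[0,0,-0.1,0.4,-0.6,93.6,0]]
```

Request:
{"api": "apply_moves", "payload": {
  "increments": [
    [0,0,0,0,0,20,0],
    [0,0,0,0,0,45,0],
    [0,0,0,0,0,70,0],
    [0,0,0,0,0,95,0],
    [0,0,0,0,0,120,0]
  ]
}}

```text
t: 5.77
tcp_pos: [0.5245, -0.4044, 0.1184]
ee_rot: [-3.141, 0.061, 0.001]
wrist_force: [0.7, -0.2, -3.5]
width: 0.0091
grip_force: 58.8
```

Request:
{"api": "apply_moves", "payload": {
  "increments": [
    [0,0,0,0,0,20,0],
    [0,0,0,0,0,40,0],
    [0,0,0,0,0,55,0],
    [0,0,0,0,0,65,0],
    [0,0,0,0,0,67,0]
  ]
}}

```text
t: 6.18
tcp_pos: [0.5243, -0.4037, 0.0513]
ee_rot: [-3.139, 0.061, 0.003]
wrist_force: [-1.4, 0.6, -1.7]
width: 0.0092
grip_force: 59.1
```

Request:
{"api": "apply_moves", "payload": {
  "increments": [
    [0,0,0,0,0,1,0],
    [0,0,0,0,0,2,0],
    [0,0,0,0,0,2.5,0],
    [0,0,0,0,0,2.5,0]
  ]
}}

```text
t: 6.52
tcp_pos: [0.525, -0.4046, 0.0513]
ee_rot: [3.14, -0.061, 0.001]
wrist_force: [-1.5, 2.6, 1.8]
width: 0.0095
grip_force: 59.5
```

Request:
{"api": "apply_moves", "payload": {
  "increments": [
    [0,0,0,0,0,0,50],
    [0,0,0,0,0,0,50],
    [0,0,0,0,0,0,50],
    [0,0,0,0,0,0,50],
    [0,0,0,0,0,-5,50]
  ]
}}

```text
t: 6.93
tcp_pos: [0.5245, -0.4042, 0.0547]
ee_rot: [-3.14, 0.061, 0.002]
wrist_force: [-1.0, -1.0, -0.7]
width: 0.043
grip_force: 0.0
```

```bash
python3 -c "
from plan import *
plan([(.525,-.405,.2,-2.2,55,33),(.4907,.0163,.2,5.9,55,40),(.4907,.0163,.102,5.9,55,25)])"
```

```text
now 6.9333 [ 524.5 -404.2   54.7] -2.22 w 43.0 F [-1.  -1.  -0.7] tilt [-1.e-03  9.e-04 -1.e+00]
[[0,0,-0.0,0.1,0.1,-29.1,55],[0,0,-0.0,0.2,0.3,-58.1,55],[0,0,-0.0,0.3,0.4,-87.2,55],[0,0,-0.0,0.5,0.6,-116.3,55],[0,0,-0.0,0.6,0.7,-145.3,55]]
[[0,0,-0.5,-3.4,-28.0,-0.0,55],[0,0,-1.1,-6.7,-56.0,-0.0,55],[0,0,-1.6,-10.1,-83.9,-0.0,55],[0,0,-2.2,-13.5,-111.9,-0.0,55],[0,0,-2.7,-16.8,-139.9,-0.0,55]]
[[0,0,-0.5,-2.0,-28.1,-0.0,55],[0,0,-1.1,-4.1,-56.2,-0.0,55],[0,0,-1.6,-6.1,-84.3,-0.0,55],[0,0,-2.2,-8.2,-112.4,-0.0,55],[0,0,-2.7,-10.2,-140.5,-0.0,55]]
[[0,0,-0.5,-0.7,-28.2,-0.0,55],[0,0,-1.1,-1.4,-56.3,-0.0,55],[0,0,-1.6,-2.1,-84.5,-0.0,55],[0,0,-2.2,-2.9,-112.7,-0.0,55],[0,0,-2.7,-3.6,-140.9,-0.0,55]]
[[0,0,-0.0,0.0,0.0,19.6,55],[0,0,-0.0,0.0,0.0,39.2,55],[0,0,-0.0,0.0,0.0,58.8,55],[0,0,-0.0,0.0,0.0,78.4,55],[0,0,-0.0,0.0,0.0,98.0,55]]
```

Request:
{"api": "apply_moves", "payload": {
  "increments": [
    [0,0,0,0,0,-29,50],
    [0,0,0,0,0,-58,50],
    [0,0,0,0,0,-87,50],
    [0,0,0,0,0,-116,50],
    [0,0,0,0,0,-145,50]
  ]
}}

```text
t: 7.35
tcp_pos: [0.5246, -0.4044, 0.2024]
ee_rot: [3.141, -0.061, 0.0]
wrist_force: [0.6, -0.1, 0.6]
width: 0.0427
grip_force: 0.0
```

Request:
{"api": "apply_moves", "payload": {
  "increments": [
    [0,0,-0.5,-3.4,-28,0,55],
    [0,0,-1.1,-6.7,-56,0,55],
    [0,0,-1.6,-10.1,-84,0,55],
    [0,0,-2.2,-13.5,-112,0,55],
    [0,0,-2.7,-16.8,-140,0,55]
  ]
}}

```text
t: 7.77
tcp_pos: [0.5131, -0.2627, 0.2008]
ee_rot: [3.141, 0.014, 0.001]
wrist_force: [0.2, -0.7, -0.3]
width: 0.0472
grip_force: 0.0
```

Request:
{"api": "apply_moves", "payload": {
  "increments": [
    [0,0,-0.5,-2,-28,0,55],
    [0,0,-1.1,-4.1,-56,0,55],
    [0,0,-1.6,-6.1,-84,0,55],
    [0,0,-2.2,-8.2,-112,0,55],
    [0,0,-2.7,-10.2,-140.5,0,55]
  ]
}}

```text
t: 8.18
tcp_pos: [0.5017, -0.1223, 0.2009]
ee_rot: [3.14, 0.088, 0.001]
wrist_force: [1.0, 0.4, 0.5]
width: 0.0471
grip_force: 0.0
```

Request:
{"api": "apply_moves", "payload": {
  "increments": [
    [0,0,-0.5,-0.7,-28,0,55],
    [0,0,-1.1,-1.4,-56,0,55],
    [0,0,-1.6,-2.1,-84,0,55],
    [0,0,-2.2,-2.9,-112,0,55],
    [0,0,-2.7,-3.6,-141,0,55]
  ]
}}

```text
t: 8.6
tcp_pos: [0.4903, 0.0182, 0.201]
ee_rot: [3.137, 0.162, 0.001]
wrist_force: [0.1, -0.6, -0.5]
width: 0.047
grip_force: 0.0
```

```bash
python3 -c "
from plan import *
plan([(.4907,.0163,.102,5.9,55,25)])
f=grab('top')
for n,l,w,z,p in(('till_board',.12,.012,.004,[.525,-.405,-.04]),('till_rail',.238,.014,.054,[.4907,.0163,.1])):
    m=finder.regions_of(f,n)
    if m: print(n,m[0]['conf'],fit(f,m[0]['mask'],[sym(.238,.085,z,z+.03),sym(l,w,z+.03,z+.075)],p))
"
```

```text
now 8.6 [490.3  18.2 201. ] 5.9 w 47.0 F [ 0.1 -0.6 -0.5] tilt [ 7.e-04 -1.e-04 -1.e+00]
[[0,0,0.0,0.0,0.4,19.8,55],[0,0,0.0,0.1,0.8,39.6,55],[0,0,0.0,0.1,1.2,59.4,55],[0,0,0.0,0.2,1.6,79.2,55],[0,0,0.0,0.2,2.0,99.0,55]]
till_board 0.56 (array([ 0.52610564, -0.40373361, -0.0418505 ]), np.float64(0.03255993127822876))
till_rail 0.77 (array([0.49082748, 0.01735784, 0.11257113]), np.float64(0.7384846210479736))
```

Request:
{"api": "apply_moves", "payload": {
  "increments": [
    [0,0,0,0,1,20,55],
    [0,0,0,0,1,40,55],
    [0,0,0,0,1,60,55],
    [0,0,0,0,1,80,55],
    [0,0,0,0,1,99,55]
  ]
}}

```text
t: 9.17
tcp_pos: [0.4907, 0.0152, 0.1007]
ee_rot: [3.137, 0.16, 0.0]
wrist_force: [-0.3, -0.2, -0.2]
width: 0.0471
grip_force: 0.0
```

Request:
{"api": "apply_moves", "payload": {
  "increments": [
    [0,0,0,0,0,0,0],
    [0,0,0,0,0,0,0],
    [0,0,0,0,0,0,0],
    [0,0,0,0,0,0,0],
    [0,0,0,0,0,0,0]
  ],
  "force": 60
}}

```text
t: 9.58
tcp_pos: [0.4913, 0.0161, 0.1026]
ee_rot: [-3.137, -0.161, -0.003]
wrist_force: [-0.3, 3.6, 3.1]
width: 0.0106
grip_force: 59.1
```

Request:
{"api": "apply_moves", "payload": {
  "increments": [
    [0,0,0,0,0,-6,0],
    [0,0,0,0,0,-18,0],
    [0,0,0,0,0,-32,0],
    [0,0,0,0,0,-48,0],
    [0,0,0,0,0,-64,0]
  ]
}}

```text
t: 10.0
tcp_pos: [0.4904, 0.0159, 0.1664]
ee_rot: [3.137, 0.161, -0.001]
wrist_force: [0.8, -0.4, -5.7]
width: 0.0106
grip_force: 58.7
```

Request:
{"api": "apply_moves", "payload": {
  "increments": [
    [0,0,0,0,0,-16,0],
    [0,0,0,0,0,-32,0],
    [0,0,0,0,0,-48,0],
    [0,0,0,0,0,-64,0],
    [0,0,0,0,0,-76,0]
  ]
}}

```text
t: 10.42
tcp_pos: [0.4907, 0.0159, 0.2432]
ee_rot: [3.137, 0.161, 0.001]
wrist_force: [0.8, -0.1, -5.4]
width: 0.0102
grip_force: 58.7
```

```bash
python3 -c "
from plan import *
plan([(.529,-.2845,.241,-2.2,0,33),(.529,-.2845,.053,-2.2,0,25)])
f=grab('side');cv2.imwrite('pics/s3.png',cv2.resize(f['image'][110:300,230:470,::-1],None,fx=3,fy=3))"
```

```text
now 10.4167 [490.7  15.9 243.2] 5.89 w 10.2 F [ 0.8 -0.1 -5.4] tilt [ 9.e-04 -3.e-04 -1.e+00]
[[0,0,0.8,0.7,30.3,0.2,0],[0,0,1.6,1.5,60.6,0.4,0],[0,0,2.4,2.2,90.8,0.7,0],[0,0,3.2,2.9,121.1,0.9,0],[0,0,4.0,3.6,151.4,1.1,0]]
[[0,0,0.8,2.9,30.2,0.2,0],[0,0,1.6,5.7,60.3,0.4,0],[0,0,2.4,8.6,90.5,0.7,0],[0,0,3.2,11.5,120.6,0.9,0],[0,0,4.0,14.3,150.8,1.1,0]]
[[0,0,-0.0,0.0,-0.0,18.8,0],[0,0,-0.0,0.0,-0.0,37.6,0],[0,0,-0.0,0.0,-0.0,56.4,0],[0,0,-0.0,0.0,-0.0,75.2,0],[0,0,-0.0,0.0,-0.0,94.0,0]]
[[0,0,-0.0,0.0,-0.0,18.8,0],[0,0,-0.0,0.0,-0.0,37.6,0],[0,0,-0.0,0.0,-0.0,56.4,0],[0,0,-0.0,0.0,-0.0,75.2,0],[0,0,-0.0,0.0,-0.0,94.0,0]]
```

View pics/s3.png

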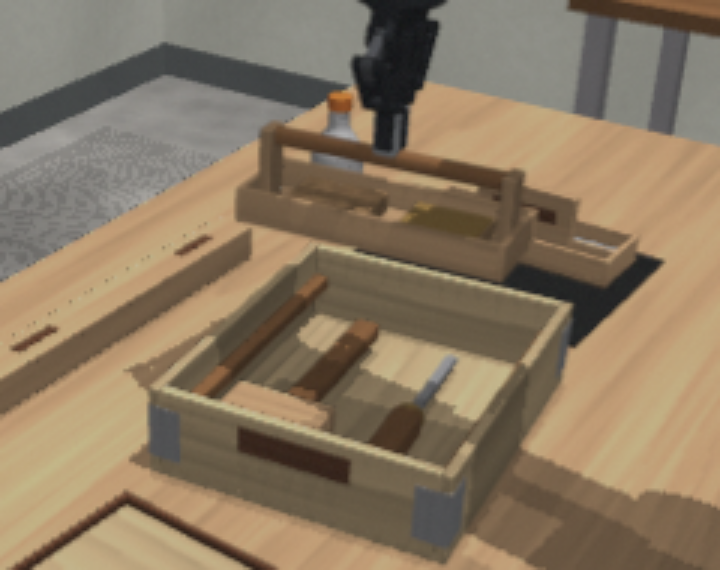

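Request:
{"api": "apply_moves", "payload": {
  "increments": [
    [0,0,0.8,0.5,20,0,0],
    [0,0,1.6,1,50,0,0],
    [0,0,2.4,2,85,0,0],
    [0,0,3.2,2.9,118,0,0],
    [0,0,4,3.6,151,0,0]
  ]
}}

```text
t: 10.88
tcp_pos: [0.5095, -0.1353, 0.241]
ee_rot: [-3.141, -0.051, 0.001]
wrist_force: [0.5, 0.5, -5.2]
width: 0.0107
grip_force: 58.9
```

Request:
{"api": "apply_moves", "payload": {
  "increments": [
    [0,0,0.8,3.2,34,0,0],
    [0,0,1.6,6.4,68,0,0],
    [0,0,2.4,9.6,102,0,0],
    [0,0,3.2,12.5,132,0,0],
    [0,0,4,14.3,151,0,0]
  ]
}}

```text
t: 11.3
tcp_pos: [0.5287, -0.2872, 0.2403]
ee_rot: [-3.141, 0.062, 0.002]
wrist_force: [0.9, -1.6, -4.8]
width: 0.0109
grip_force: 58.8
```

Request:
{"api": "apply_moves", "payload": {
  "increments": [
    [0,0,0,0,0,20,0],
    [0,0,0,0,0,45,0],
    [0,0,0,0,0,70,0],
    [0,0,0,0,0,95,0],
    [0,0,0,0,0,120,0]
  ]
}}

```text
t: 11.72
tcp_pos: [0.5286, -0.2841, 0.1197]
ee_rot: [-3.141, 0.058, 0.001]
wrist_force: [1.3, -0.0, -5.5]
width: 0.0103
grip_force: 58.9
```

Request:
{"api": "apply_moves", "payload": {
  "increments": [
    [0,0,0,0,0,20,0],
    [0,0,0,0,0,40,0],
    [0,0,0,0,0,55,0],
    [0,0,0,0,0,65,0],
    [0,0,0,0,0,67,0]
  ]
}}

```text
t: 12.13
tcp_pos: [0.5283, -0.2835, 0.0526]
ee_rot: [-3.139, 0.058, 0.004]
wrist_force: [-3.1, 1.9, -2.5]
width: 0.0103
grip_force: 60.0
```

Request:
{"api": "apply_moves", "payload": {
  "increments": [
    [0,0,0,0,0,1,0],
    [0,0,0,0,0,2,0],
    [0,0,0,0,0,2.5,0],
    [0,0,0,0,0,2.5,0]
  ]
}}

```text
t: 12.47
tcp_pos: [0.5292, -0.2842, 0.0528]
ee_rot: [3.141, -0.058, 0.001]
wrist_force: [-2.7, 4.1, 1.2]
width: 0.0103
grip_force: 60.3
```

Request:
{"api": "apply_moves", "payload": {
  "increments": [
    [0,0,0,0,0,0,50],
    [0,0,0,0,0,0,50],
    [0,0,0,0,0,0,50],
    [0,0,0,0,0,0,50],
    [0,0,0,0,0,-5,50]
  ]
}}

```text
t: 12.88
tcp_pos: [0.5287, -0.2841, 0.0564]
ee_rot: [-3.14, 0.058, 0.001]
wrist_force: [-0.8, 0.3, -1.4]
width: 0.0427
grip_force: 0.0
```

Request:
{"api": "apply_moves", "payload": {
  "increments": [
    [0,0,0,0,0,-30,50],
    [0,0,0,0,0,-60,50],
    [0,0,0,0,0,-90,50],
    [0,0,0,0,0,-120,50],
    [0,0,0,0,0,-150,50]
  ]
}}

```text
t: 13.3
tcp_pos: [0.5288, -0.2841, 0.209]
ee_rot: [3.141, -0.058, 0.001]
wrist_force: [-0.0, -0.2, 0.3]
width: 0.0423
grip_force: 0.0
```

```bash
python3 - <<'E'
from plan import *
plan([])
f=grab('top')
b=[.4927,.0157,.098]
def A(n):
    m=finder.regions_of(f,n); return m[0]['mask'],m[0]['conf']
fz=.009
ml=[((.058,.122),(-.047,.047),(fz,fz+.046)),((-.122,.058),(-.013,.013),(fz+.014,fz+.032))]
ch=[((-.125,.003),(-.014,.014),(fz,fz+.028)),((.003,.125),(-.005,.005),(fz+.0105,fz+.0175))]
def g(x,y,a): c,s=np.cos(b[2]),np.sin(b[2]); return [b[0]+c*x-s*y,b[1]+s*x+c*y,b[2]+a]
m,c=A('mallet'); P=fit(f,m,ml,g(.047,.02,np.pi/2)); print('mallet',c,P)
p=P[0];print('grip',p[0]+.036*np.cos(p[2]),p[1]+.036*np.sin(p[2]),math.degrees(p[2]))
m,c=A('chisel'); Q=fit(f,m,ch,g(-.047,.02,-np.pi/2)); print('chisel',c,Q)
q=Q[0];print('grip',q[0]-.028*np.cos(q[2]),q[1]-.028*np.sin(q[2]),math.degrees(q[2]))
print('till', [fit(f,A(n)[0],[sym(.238,.085,.004,.034),sym(l,w,.034,.079)],p) for n,l,w,p in(('till_board',.12,.012,[.525,-.405,-.04]),)])
big=f['image'].copy();big=cv2.resize(big,None,fx=4,fy=4,interpolation=cv2.INTER_CUBIC)
for p,B in((p,ml),(q,ch)):
    for bx in B:
        cs=cv2.findContours((cv2.resize(hull(f,p,[bx]),None,fx=4,fy=4)>.5).astype(np.uint8),0,1)[0];cv2.drawContours(big,cs,-1,(255,0,0),1)
cv2.imwrite('pics/mc.png',big[740:1320,920:1620,::-1])
E
```

```text
now 13.3 [ 528.8 -284.1  209. ] -2.11 w 42.3 F [-0.  -0.2  0.3] tilt [ 4.e-04 -2.e-04 -1.e+00]
mallet 0.63 (array([0.53956682, 0.03221305, 1.66417997]), np.float64(0.06031292676925659))
grip 0.5362098912732769 0.06805619746201931 95.35048851864096
chisel 0.73 (array([ 0.44998401,  0.02195869, -1.44102566]), np.float64(0.201682448387146))
grip 0.44636061771379165 0.049723253658064875 -82.564688700023
till [(array([ 0.52273384, -0.4021682 , -0.02616198]), np.float64(0.6156893968582153))]
```

View pics/mc.png

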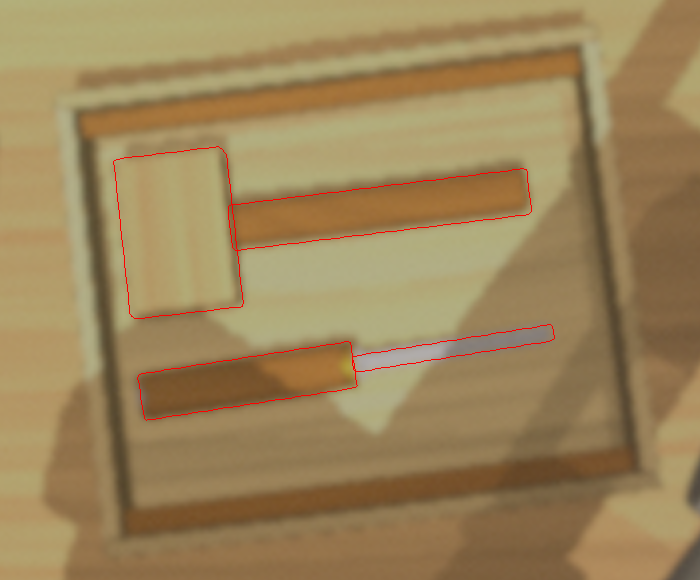

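```bash
python3 -c "
from plan import *
plan([(.536,.068,.2,95.4,60,40)])"
```

```text
now 13.5 [ 529.2 -284.4  207.7] -2.12 w 42.7 F [-0.5 -0.3 -1.1] tilt [ 1.3e-03 -8.0e-04 -1.0e+00]
[[0,0,-4.9,-0.3,-17.6,0.4,60],[0,0,-9.8,-0.6,-35.2,0.8,60],[0,0,-14.6,-0.9,-52.9,1.2,60],[0,0,-19.5,-1.2,-70.5,1.5,60],[0,0,-24.4,-1.6,-88.1,1.9,60]]
[[0,0,-4.9,7.0,-16.2,0.4,60],[0,0,-9.8,14.0,-32.4,0.8,60],[0,0,-14.6,21.0,-48.5,1.2,60],[0,0,-19.5,28.0,-64.7,1.5,60],[0,0,-24.4,34.9,-80.9,1.9,60]]
[[0,0,-4.9,13.0,-11.8,0.4,60],[0,0,-9.8,26.1,-23.7,0.8,60],[0,0,-14.6,39.1,-35.5,1.2,60],[0,0,-19.5,52.2,-47.4,1.5,60],[0,0,-24.4,65.2,-59.2,1.9,60]]
[[0,0,-4.9,16.8,-5.4,0.4,60],[0,0,-9.8,33.5,-10.8,0.8,60],[0,0,-14.6,50.3,-16.2,1.2,60],[0,0,-19.5,67.1,-21.6,1.5,60],[0,0,-24.4,83.9,-27.0,1.9,60]]
```

Request:
{"api": "apply_moves", "payload": {
  "increments": [
    [0,0,-4.9,-0.3,-17.6,0,60],
    [0,0,-9.8,-0.6,-35.2,0,60],
    [0,0,-14.6,-0.9,-52.9,0,60],
    [0,0,-19.5,-1.2,-70.5,0,60],
    [0,0,-24.4,-1.6,-88.1,0,60]
  ]
}}

```text
t: 13.92
tcp_pos: [0.5301, -0.1951, 0.2055]
ee_rot: [-3.08, -0.613, 0.003]
wrist_force: [-0.5, 0.7, 0.8]
width: 0.051
grip_force: 0.0
```

Request:
{"api": "apply_moves", "payload": {
  "increments": [
    [0,0,-4.9,7,-16.2,0,60],
    [0,0,-9.8,14,-32.4,0,60],
    [0,0,-14.6,21,-48.5,0,60],
    [0,0,-19.5,28,-64.7,0,60],
    [0,0,-24.4,34.9,-80.9,0,60]
  ]
}}

```text
t: 14.33
tcp_pos: [0.5317, -0.1071, 0.2056]
ee_rot: [-2.881, -1.25, 0.002]
wrist_force: [-0.1, -0.3, 0.1]
width: 0.0511
grip_force: 0.0
```

Request:
{"api": "apply_moves", "payload": {
  "increments": [
    [0,0,-4.9,13,-11.8,0,60],
    [0,0,-9.8,26.1,-23.7,0,60],
    [0,0,-14.6,39.1,-35.5,0,60],
    [0,0,-19.5,52.2,-47.4,0,60],
    [0,0,-24.4,65.2,-59.2,0,60]
  ]
}}

```text
t: 14.75
tcp_pos: [0.5334, -0.019, 0.2056]
ee_rot: [-2.551, -1.831, 0.002]
wrist_force: [-0.2, -0.1, 0.1]
width: 0.0511
grip_force: 0.0
```

Request:
{"api": "apply_moves", "payload": {
  "increments": [
    [0,0,-4.9,16.8,-5.4,0,60],
    [0,0,-9.8,33.5,-10.8,0,60],
    [0,0,-14.6,50.3,-16.2,0,60],
    [0,0,-19.5,67.1,-21.6,0,60],
    [0,0,-24.4,83.9,-27,0,60]
  ]
}}

```text
t: 15.17
tcp_pos: [0.535, 0.069, 0.2056]
ee_rot: [-2.107, -2.328, 0.002]
wrist_force: [1.0, -0.7, -0.7]
width: 0.0516
grip_force: 0.0
```

```bash
python3 -c "
from plan import *
plan([(.536,.068,.2,95.4,60,40),(.536,.068,.015,95.4,60,20)])"
```

```text
now 15.1667 [535.   69.  205.6] 95.72 w 51.6 F [ 1.  -0.7 -0.7] tilt [-2.1e-03  1.0e-04 -1.0e+00]
[[0,0,0.3,-1.1,0.9,5.6,60]]
[[0,0,-0.0,0.0,0.0,18.5,60],[0,0,-0.0,0.0,0.0,37.0,60],[0,0,-0.0,0.0,0.0,55.5,60],[0,0,-0.0,0.0,0.0,74.0,60],[0,0,-0.0,0.0,0.0,92.5,60]]
[[0,0,-0.0,0.0,0.0,18.5,60],[0,0,-0.0,0.0,0.0,37.0,60],[0,0,-0.0,0.0,0.0,55.5,60],[0,0,-0.0,0.0,0.0,74.0,60],[0,0,-0.0,0.0,0.0,92.5,60]]
```

Request:
{"api": "apply_moves", "payload": {
  "increments": [
    [0,0,0.3,-1,0.8,25,60],
    [0,0,0.3,-1,0.8,50,60],
    [0,0,0.3,-1,0.8,75,60],
    [0,0,0.3,-1,0.8,100,60],
    [0,0,0.3,-1,0.8,125,60]
  ]
}}

```text
t: 15.58
tcp_pos: [0.5355, 0.0673, 0.0796]
ee_rot: [-2.118, -2.319, 0.002]
wrist_force: [0.3, 0.2, 0.4]
width: 0.0513
grip_force: 0.0
```

Request:
{"api": "apply_moves", "payload": {
  "increments": [
    [0,0,0,0,0,18,60],
    [0,0,0,0,0,36,60],
    [0,0,0,0,0,50,60],
    [0,0,0,0,0,60,60],
    [0,0,0,0,0,64,60]
  ]
}}

```text
t: 16.0
tcp_pos: [0.5352, 0.0672, 0.0157]
ee_rot: [-2.117, -2.318, 0.003]
wrist_force: [-0.3, -0.4, -0.2]
width: 0.0516
grip_force: 0.0
```

```bash
python3 -c "
from plan import *
plan([(.536,.068,.015,95.4,60,20)])"
```

```text
now 16.0 [535.2  67.2  15.7] 95.18 w 51.6 F [-0.3 -0.4 -0.2] tilt [-3.3e-03  2.0e-04 -1.0e+00]
[[0,0,-0.2,0.7,0.9,0.7,60]]
```

Good; close and lift.

Request:
{"api": "apply_moves", "payload": {
  "increments": [
    [0,0,0,0,0,0,0],
    [0,0,0,0,0,0,0],
    [0,0,0,0,0,0,0],
    [0,0,0,0,0,0,0],
    [0,0,0,0,0,0,0]
  ],
  "force": 100
}}

```text
t: 16.42
tcp_pos: [0.5368, 0.0672, 0.0186]
ee_rot: [2.118, 2.319, 0.001]
wrist_force: [-0.3, 0.2, 0.2]
width: -0.0003
grip_force: 0.0
```

Request:
{"api": "apply_moves", "payload": {
  "increments": [
    [0,0,0,0,0,-6,0],
    [0,0,0,0,0,-18,0],
    [0,0,0,0,0,-34,0],
    [0,0,0,0,0,-52,0],
    [0,0,0,0,0,-70,0]
  ]
}}

```text
t: 16.83
tcp_pos: [0.5365, 0.0672, 0.0899]
ee_rot: [2.118, 2.319, 0.001]
wrist_force: [0.0, -0.5, -0.2]
width: 0.0003
grip_force: 0.0
```

Request:
{"api": "apply_moves", "payload": {
  "increments": [
    [0,0,0,0,0,-20,0],
    [0,0,0,0,0,-40,0],
    [0,0,0,0,0,-60,0],
    [0,0,0,0,0,-80,0],
    [0,0,0,0,0,-95,0]
  ]
}}

```text
t: 17.25
tcp_pos: [0.5367, 0.0672, 0.1862]
ee_rot: [2.117, 2.318, 0.003]
wrist_force: [-0.9, 0.2, -0.1]
width: 0.0
grip_force: 0.0
```

```bash
python3 -c "
from plan import *
plan([(.422,.328,.18,174.8,0,30),(.422,.328,.025,174.8,0,20)])
f=grab('side');cv2.imwrite('pics/s4.png',cv2.resize(f['image'][150:340,200:440,::-1],None,fx=3,fy=3))"
```

```text
now 17.25 [536.7  67.2 186.2] 95.19 w 0.0 F [-0.9  0.2 -0.1] tilt [ 2.5e-03  1.0e-04 -1.0e+00]
[[0,0,-5.3,18.0,-6.0,0.4,0],[0,0,-10.6,36.0,-12.1,0.8,0],[0,0,-15.9,54.0,-18.1,1.2,0],[0,0,-21.2,72.0,-24.2,1.6,0],[0,0,-26.5,90.0,-30.2,2.1,0]]
[[0,0,-5.3,18.8,2.6,0.4,0],[0,0,-10.6,37.6,5.3,0.8,0],[0,0,-15.9,56.4,7.9,1.2,0],[0,0,-21.2,75.2,10.6,1.6,0],[0,0,-26.5,94.0,13.2,2.1,0]]
[[0,0,-5.3,15.6,10.8,0.4,0],[0,0,-10.6,31.3,21.5,0.8,0],[0,0,-15.9,46.9,32.3,1.2,0],[0,0,-21.2,62.6,43.1,1.6,0],[0,0,-26.5,78.2,53.8,2.1,0]]
[[0,0,-0.0,0.0,0.0,15.5,0],[0,0,-0.0,0.0,0.0,31.0,0],[0,0,-0.0,0.0,0.0,46.5,0],[0,0,-0.0,0.0,0.0,62.0,0],[0,0,-0.0,0.0,0.0,77.5,0]]
[[0,0,-0.0,0.0,0.0,15.5,0],[0,0,-0.0,0.0,0.0,31.0,0],[0,0,-0.0,0.0,0.0,46.5,0],[0,0,-0.0,0.0,0.0,62.0,0],[0,0,-0.0,0.0,0.0,77.5,0]]
```

View pics/s4.png

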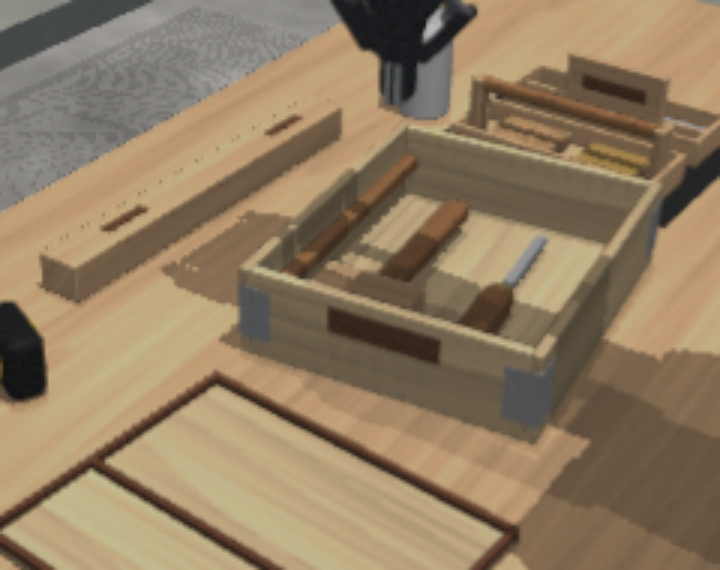

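```bash
python3 -c "
from plan import *
f=grab('top');big=cv2.resize(f['image'],None,fx=4,fy=4,interpolation=cv2.INTER_CUBIC)
for q in ([.5362,.0681,.0367],[.5362,.0681,.17],[.446,.05,.035]):
    cv2.circle(big,tuple(int(v*4+2) for v in proj(f,q)),4,(255,0,0),1)
cv2.imwrite('pics/t5.png',big[740:1320,920:1620,::-1])"
```

```text
(no output)
```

View pics/t5.png

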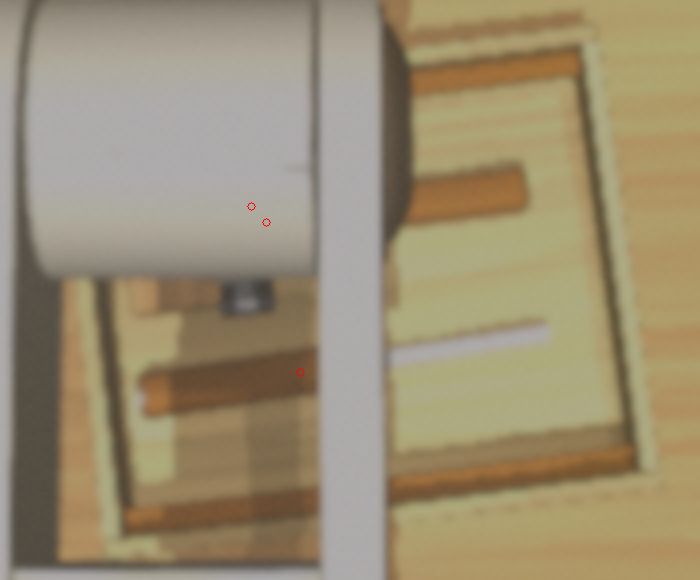

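```bash
python3 -c "
from plan import *
f=grab('side');plan([])
for q in ([.5016,-.0843,.2424],[.5367,.0672,.1862]):
    for dz in(0,.01,.02,.03): print(proj(f,np.array(q)+[0,0,dz]).round(1))
cv2.imwrite('pics/s6.png',cv2.resize(f['image'][120:260,280:400,::-1],None,fx=5,fy=4,interpolation=cv2.INTER_CUBIC))
" 
```

```text
now 17.4 [536.9  67.2 185. ] 95.19 w -0.0 F [1.  0.5 0.3] tilt [ 3.e-03  1.e-04 -1.e+00]
[372.5 155. ]
[372.8 151.4]
[373.1 147.8]
[373.4 144.2]
[330.9 191.2]
[331.1 187.6]
[331.2 184. ]
[331.4 180.3]
```

View pics/s6.png

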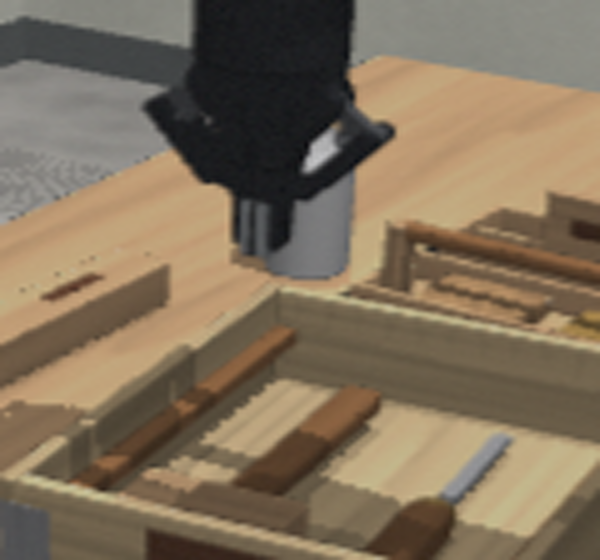

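```bash
python3 -c "
from plan import *
plan([(.4976,-.034,.185,95.2,0,40),(.4976,-.034,.025,95.2,0,40)])" 
```

```text
now 17.4 [536.9  67.2 185. ] 95.19 w -0.0 F [1.  0.5 0.3] tilt [ 3.e-03  1.e-04 -1.e+00]
[[0,0,-0.0,-19.5,-9.7,-0.0,0],[0,0,-0.0,-38.9,-19.3,-0.0,0],[0,0,-0.0,-58.4,-29.0,-0.0,0],[0,0,-0.0,-77.8,-38.7,-0.0,0],[0,0,-0.0,-97.3,-48.3,-0.0,0]]
[[0,0,-0.0,0.0,0.0,32.0,0],[0,0,-0.0,0.0,0.0,64.0,0],[0,0,-0.0,0.0,0.0,96.0,0],[0,0,-0.0,0.0,0.0,128.0,0],[0,0,-0.0,0.0,0.0,160.0,0]]
```

Request:
{"api": "apply_moves", "payload": {
  "increments": [
    [0,0,0,-19.5,-9.7,0,0],
    [0,0,0,-38.9,-19.3,0,0],
    [0,0,0,-58.4,-29,0,0],
    [0,0,0,-77.8,-38.7,0,0],
    [0,0,0,-97.3,-48.3,0,0]
  ]
}}

```text
t: 17.82
tcp_pos: [0.4963, -0.0348, 0.1825]
ee_rot: [-2.118, -2.319, 0.001]
wrist_force: [-0.2, 0.9, -0.3]
width: 0.0001
grip_force: 0.0
```

Request:
{"api": "apply_moves", "payload": {
  "increments": [
    [0,0,0,0,0,35,0],
    [0,0,0,0,0,70,0],
    [0,0,0,0,0,105,0],
    [0,0,0,0,0,140,0],
    [0,0,0,0,0,170,0]
  ]
}}

```text
t: 18.23
tcp_pos: [0.4959, -0.0339, 0.0105]
ee_rot: [-2.118, -2.318, 0.001]
wrist_force: [0.2, -0.7, -0.8]
width: 0.0
grip_force: 0.0
```

Request:
{"api": "apply_moves", "payload": {
  "increments": [
    [0,0,0,0,0,5,0],
    [0,0,0,0,0,10,0],
    [0,0,0,0,0,13,0],
    [0,0,0,0,0,15,0],
    [0,0,0,0,0,15,0]
  ]
}}

```text
t: 18.65
tcp_pos: [0.4979, -0.0342, -0.001]
ee_rot: [2.118, 2.319, 0.001]
wrist_force: [-0.0, 0.7, -0.0]
width: 0.0004
grip_force: 0.0
```

Request:
{"api": "apply_moves", "payload": {
  "increments": [
    [0,0,0,0,0,1,0],
    [0,0,0,0,0,2,0],
    [0,0,0,0,0,2,0]
  ]
}}

```text
t: 18.9
tcp_pos: [0.4974, -0.0341, -0.0037]
ee_rot: [2.118, 2.319, 0.001]
wrist_force: [-0.3, 0.0, 0.4]
width: -0.0002
grip_force: 0.0
```

Request:
{"api": "apply_moves", "payload": {
  "increments": [
    [0,0,0,0,0,1,0],
    [0,0,0,0,0,2,0],
    [0,0,0,0,0,2,0]
  ]
}}

```text
t: 19.15
tcp_pos: [0.4971, -0.034, -0.0063]
ee_rot: [-2.119, -2.319, 0.0]
wrist_force: [-0.3, 0.0, -0.2]
width: 0.0001
grip_force: 0.0
```

Request:
{"api": "apply_moves", "payload": {
  "increments": [
    [0,0,0,0,0,1,0],
    [0,0,0,0,0,2,0],
    [0,0,0,0,0,2,0]
  ]
}}

```text
t: 19.4
tcp_pos: [0.497, -0.034, -0.0083]
ee_rot: [-2.119, -2.319, 0.0]
wrist_force: [-0.3, -0.2, -0.2]
width: 0.0
grip_force: 0.0
```

```bash
python3 -c "
from plan import *
plan([])
f=grab('side')
cv2.imwrite('pics/s7.png',cv2.resize(f['image'][150:280,280:420,::-1],None,fx=5,fy=4,interpolation=cv2.INTER_CUBIC))
" 
```

```text
now 19.4 [497.  -34.   -8.3] 95.18 w 0.0 F [-0.3 -0.2 -0.2] tilt [-3.e-04  2.e-04 -1.e+00]
```

View pics/s7.png

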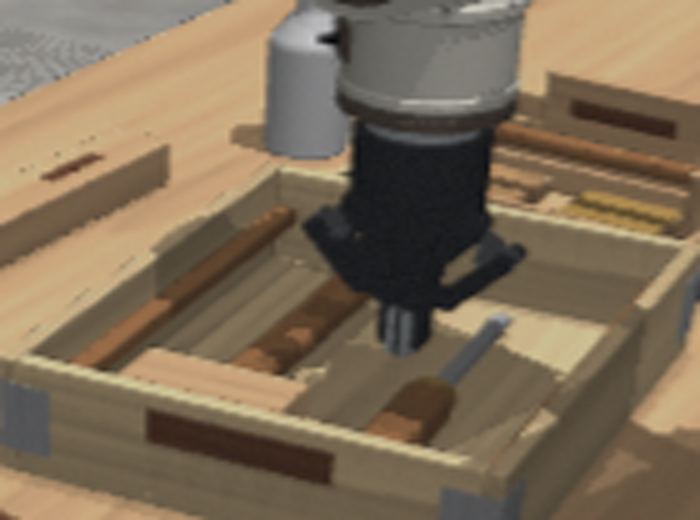

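Request:
{"api": "apply_moves", "payload": {
  "increments": [
    [0,0,0,0,0,1,0],
    [0,0,0,0,0,2,0],
    [0,0,0,0,0,2,0]
  ]
}}

```text
t: 19.7
tcp_pos: [0.4971, -0.034, -0.0103]
ee_rot: [-2.118, -2.319, 0.0]
wrist_force: [-0.7, -0.9, -1.0]
width: 0.0001
grip_force: 0.0
```

Request:
{"api": "apply_moves", "payload": {
  "increments": [
    [0,0,0,0,0,1,0],
    [0,0,0,0,0,2,0],
    [0,0,0,0,0,2,0]
  ]
}}

```text
t: 19.95
tcp_pos: [0.4971, -0.034, -0.0123]
ee_rot: [-2.118, -2.319, 0.0]
wrist_force: [-0.3, -0.0, -0.6]
width: -0.0
grip_force: 0.0
```

Request:
{"api": "apply_moves", "payload": {
  "increments": [
    [0,0,0,0,0,1,0],
    [0,0,0,0,0,1.5,0],
    [0,0,0,0,0,1.5,0]
  ]
}}

```text
t: 20.2
tcp_pos: [0.4971, -0.034, -0.0137]
ee_rot: [-2.119, -2.319, 0.0]
wrist_force: [0.5, 0.0, -0.2]
width: 0.0001
grip_force: 0.0
```

Request:
{"api": "apply_moves", "payload": {
  "increments": [
    [0,0,0,0,0,1,0],
    [0,0,0,0,0,1.5,0],
    [0,0,0,0,0,1.5,0]
  ]
}}

```text
t: 20.45
tcp_pos: [0.4971, -0.034, -0.0152]
ee_rot: [-2.119, -2.319, 0.0]
wrist_force: [0.4, -0.4, -0.4]
width: -0.0001
grip_force: 0.0
```

Request:
{"api": "apply_moves", "payload": {
  "increments": [
    [0,0,0,0,0,1,0],
    [0,0,0,0,0,1.5,0],
    [0,0,0,0,0,1.5,0]
  ]
}}

```text
t: 20.7
tcp_pos: [0.4973, -0.0341, -0.0156]
ee_rot: [2.118, 2.32, 0.0]
wrist_force: [-8.1, 1.9, 21.0]
width: -0.0
grip_force: 10.6
```

Request:
{"api": "apply_moves", "payload": {
  "increments": [
    [0,0,0,0,0,1,0],
    [0,0,0,0,0,1.5,0],
    [0,0,0,0,0,1.5,0]
  ]
}}

```text
t: 20.95
tcp_pos: [0.4975, -0.0341, -0.0157]
ee_rot: [2.118, 2.319, 0.001]
wrist_force: [-21.7, 3.8, 49.1]
width: -0.0
grip_force: 24.5
```

Request:
{"api": "apply_moves", "payload": {
  "increments": [
    [0,0,0,0,0,-10,0],
    [0,0,0,0,0,-35,60],
    [0,0,0,0,0,-65,60],
    [0,0,0,0,0,-95,60],
    [0,0,0,0,0,-120,60]
  ]
}}

```text
t: 21.37
tcp_pos: [0.4973, -0.0341, 0.104]
ee_rot: [2.118, 2.319, 0.001]
wrist_force: [0.0, -0.3, 0.3]
width: 0.0484
grip_force: 0.0
```

```bash
python3 -c "
from plan import *
plan([(.536,.068,.102,95.4,60,40),(.536,.068,-.005,95.4,60,30)])" 
```

```text
now 21.3667 [497.3 -34.1 104. ] 95.19 w 48.4 F [ 0.  -0.3  0.3] tilt [ 1.e-03 -1.e-04 -1.e+00]
[[0,0,-0.0,19.6,9.6,0.4,60],[0,0,-0.1,39.3,19.1,0.8,60],[0,0,-0.1,58.9,28.7,1.2,60],[0,0,-0.2,78.5,38.2,1.6,60],[0,0,-0.2,98.1,47.8,2.0,60]]
[[0,0,-0.0,0.0,0.0,21.4,60],[0,0,-0.0,0.0,0.0,42.8,60],[0,0,-0.0,0.0,0.0,64.2,60],[0,0,-0.0,0.0,0.0,85.6,60],[0,0,-0.0,0.0,0.0,107.0,60]]
```

Request:
{"api": "apply_moves", "payload": {
  "increments": [
    [0,0,0,19.6,9.6,0,60],
    [0,0,0,39.3,19.1,0,60],
    [0,0,0,58.9,28.7,0,60],
    [0,0,0,78.5,38.2,0,60],
    [0,0,-0.2,98.1,47.8,0,60]
  ]
}}

```text
t: 21.78
tcp_pos: [0.5362, 0.069, 0.102]
ee_rot: [2.115, 2.323, 0.0]
wrist_force: [0.5, -0.9, 0.1]
width: 0.0513
grip_force: 0.0
```

Request:
{"api": "apply_moves", "payload": {
  "increments": [
    [0,0,0,0,0,25,60],
    [0,0,0,0,0,50,60],
    [0,0,0,0,0,75,60],
    [0,0,0,0,0,100,60],
    [0,0,0,0,0,112,60]
  ]
}}

```text
t: 22.2
tcp_pos: [0.5345, 0.0681, -0.0129]
ee_rot: [-2.113, -2.322, 0.003]
wrist_force: [-0.4, 0.3, -2.0]
width: 0.0516
grip_force: 0.0
```

Request:
{"api": "apply_moves", "payload": {
  "increments": [
    [0,0,0,0,0,0,60],
    [0,0,0,0,0,0,60]
  ]
}}

```text
t: 22.37
tcp_pos: [0.536, 0.0679, -0.0097]
ee_rot: [-2.114, -2.323, 0.0]
wrist_force: [0.3, -0.5, 1.4]
width: 0.0512
grip_force: 0.0
```

Request:
{"api": "apply_moves", "payload": {
  "increments": [
    [0,0,0,0,0,0,0],
    [0,0,0,0,0,0,0],
    [0,0,0,0,0,0,0],
    [0,0,0,0,0,0,0],
    [0,0,0,0,0,0,0]
  ],
  "force": 100
}}

```text
t: 22.78
tcp_pos: [0.537, 0.0679, -0.0083]
ee_rot: [2.113, 2.322, 0.003]
wrist_force: [-1.6, -1.1, 8.8]
width: 0.0247
grip_force: 97.5
```

Request:
{"api": "apply_moves", "payload": {
  "increments": [
    [0,0,0,0,0,-3,0],
    [0,0,0,0,0,-9,0],
    [0,0,0,0,0,-18,0],
    [0,0,0,0,0,-30,0],
    [0,0,0,0,0,-44,0]
  ]
}}

```text
t: 23.2
tcp_pos: [0.5358, 0.068, 0.0351]
ee_rot: [-2.114, -2.323, 0.0]
wrist_force: [-0.3, 0.8, -3.0]
width: 0.0242
grip_force: 98.2
```

Request:
{"api": "apply_moves", "payload": {
  "increments": [
    [0,0,0,0,0,-20,0],
    [0,0,0,0,0,-45,0],
    [0,0,0,0,0,-70,0],
    [0,0,0,0,0,-95,0],
    [0,0,0,0,0,-116,0]
  ]
}}

```text
t: 23.62
tcp_pos: [0.536, 0.068, 0.1532]
ee_rot: [2.114, 2.322, 0.002]
wrist_force: [0.7, 0.5, -2.4]
width: 0.0242
grip_force: 98.3
```

```bash
python3 -c "
from plan import *
plan([(.422,.328,.15,174.8,0,30),(.422,.328,0,174.8,0,20)])
f=grab('side');cv2.imwrite('pics/s8.png',cv2.resize(f['image'][150:340,200:440,::-1],None,fx=3,fy=3))"
```

```text
now 23.6167 [536.   68.  153.2] 95.39 w 24.2 F [ 0.7  0.5 -2.4] tilt [ 2.1e-03  1.0e-04 -1.0e+00]
[[0,0,-5.3,18.0,-5.9,0.2,0],[0,0,-10.6,35.9,-11.9,0.4,0],[0,0,-15.9,53.9,-17.8,0.6,0],[0,0,-21.2,71.9,-23.8,0.8,0],[0,0,-26.5,89.9,-29.7,1.1,0]]
[[0,0,-5.3,18.7,2.7,0.2,0],[0,0,-10.6,37.5,5.4,0.4,0],[0,0,-15.9,56.2,8.1,0.6,0],[0,0,-21.2,74.9,10.8,0.8,0],[0,0,-26.5,93.7,13.5,1.1,0]]
[[0,0,-5.3,15.6,10.8,0.2,0],[0,0,-10.6,31.1,21.5,0.4,0],[0,0,-15.9,46.7,32.3,0.6,0],[0,0,-21.2,62.3,43.0,0.8,0],[0,0,-26.5,77.8,53.8,1.1,0]]
[[0,0,-0.0,0.0,0.0,15.0,0],[0,0,-0.0,0.0,0.0,30.0,0],[0,0,-0.0,0.0,0.0,45.0,0],[0,0,-0.0,0.0,0.0,60.0,0],[0,0,-0.0,0.0,0.0,75.0,0]]
[[0,0,-0.0,0.0,0.0,15.0,0],[0,0,-0.0,0.0,0.0,30.0,0],[0,0,-0.0,0.0,0.0,45.0,0],[0,0,-0.0,0.0,0.0,60.0,0],[0,0,-0.0,0.0,0.0,75.0,0]]
```

View pics/s8.png

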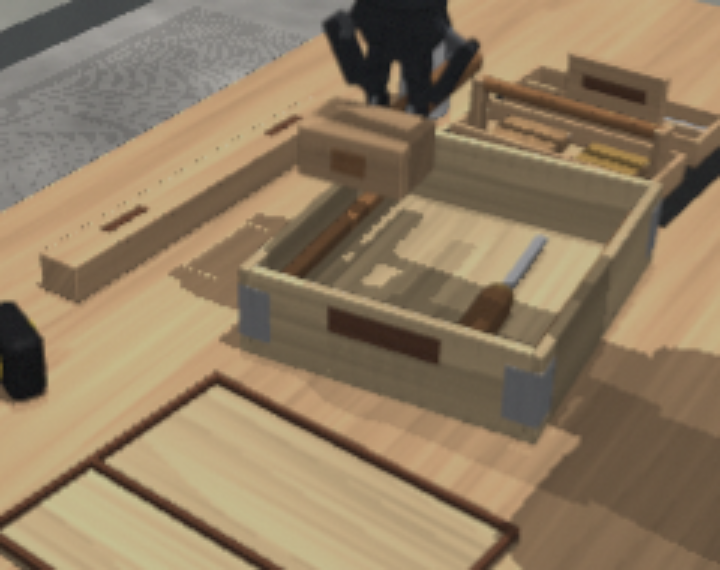

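Request:
{"api": "apply_moves", "payload": {
  "increments": [
    [0,0,-4,13,-5,0,0],
    [0,0,-9,31,-11,0,0],
    [0,0,-15,51,-17.8,0,0],
    [0,0,-21,71,-23.8,0,0],
    [0,0,-26.5,89.9,-29.7,0,0]
  ]
}}

```text
t: 24.08
tcp_pos: [0.4974, 0.1555, 0.151]
ee_rot: [1.518, 2.75, 0.001]
wrist_force: [0.3, 0.7, -2.1]
width: 0.0242
grip_force: 98.5
```

Request:
{"api": "apply_moves", "payload": {
  "increments": [
    [0,0,-5.3,18.7,2.7,0,0],
    [0,0,-10.6,37.5,5.4,0,0],
    [0,0,-15.9,56.2,8.1,0,0],
    [0,0,-21.2,74.9,10.8,0,0],
    [0,0,-26.5,93.7,13.5,0,0]
  ]
}}

```text
t: 24.5
tcp_pos: [0.4594, 0.2422, 0.151]
ee_rot: [0.849, 3.024, 0.001]
wrist_force: [0.1, -0.0, -2.7]
width: 0.0246
grip_force: 98.5
```

Request:
{"api": "apply_moves", "payload": {
  "increments": [
    [0,0,-5.8,17,12,0,0],
    [0,0,-11.6,34,23.5,0,0],
    [0,0,-17.4,51,35.3,0,0],
    [0,0,-23,67,46.3,0,0],
    [0,0,-26.5,77.8,53.8,0,0]
  ]
}}

```text
t: 24.92
tcp_pos: [0.421, 0.3294, 0.151]
ee_rot: [0.13, 3.138, 0.001]
wrist_force: [0.1, -0.3, -2.6]
width: 0.024
grip_force: 98.5
```

Request:
{"api": "apply_moves", "payload": {
  "increments": [
    [0,0,0,0,0,20,0],
    [0,0,0,0,0,45,0],
    [0,0,0,0,0,70,0],
    [0,0,0,0,0,95,0],
    [0,0,0,0,0,115,0]
  ]
}}

```text
t: 25.33
tcp_pos: [0.4214, 0.3279, 0.0342]
ee_rot: [-0.14, -3.138, -0.0]
wrist_force: [-0.7, 0.3, -2.5]
width: 0.0241
grip_force: 98.5
```

```bash
python3 -c "
from plan import *
plan([(.422,.328,-.011,174.8,0,20)])"
```

```text
now 25.3333 [421.4 327.9  34.2] 174.89 w 24.1 F [-0.7  0.3 -2.5] tilt [-2.e-04  0.e+00 -1.e+00]
[[0,0,0.0,-0.1,0.0,9.0,0],[0,0,0.0,-0.2,0.1,18.1,0],[0,0,0.1,-0.3,0.1,27.1,0],[0,0,0.1,-0.4,0.2,36.1,0],[0,0,0.1,-0.5,0.2,45.2,0]]
```

Request:
{"api": "apply_moves", "payload": {
  "increments": [
    [0,0,0,0,0,12,0],
    [0,0,0,0,0,24,0],
    [0,0,0,0,0,34,0],
    [0,0,0,0,0,42,0],
    [0,0,0,0,0,45,0]
  ]
}}

```text
t: 25.75
tcp_pos: [0.4217, 0.3279, -0.0107]
ee_rot: [-0.14, -3.138, 0.0]
wrist_force: [0.1, -0.4, -2.6]
width: 0.0243
grip_force: 98.4
```

Request:
{"api": "apply_moves", "payload": {
  "increments": [
    [0,0,0,0,0,1,0],
    [0,0,0,0,0,2,0],
    [0,0,0,0,0,2.5,0]
  ]
}}

```text
t: 26.0
tcp_pos: [0.4222, 0.3281, -0.0114]
ee_rot: [0.14, 3.138, 0.001]
wrist_force: [-4.7, -4.9, 13.4]
width: 0.0238
grip_force: 100.4
```

Request:
{"api": "apply_moves", "payload": {
  "increments": [
    [0,0,0,0,0,0,30],
    [0,0,0,0,0,0,45],
    [0,0,0,0,0,0,55],
    [0,0,0,0,0,0,55],
    [0,0,0,0,0,-2,55]
  ]
}}

```text
t: 26.42
tcp_pos: [0.4218, 0.328, -0.0106]
ee_rot: [-0.14, -3.138, -0.0]
wrist_force: [-0.5, 0.7, -0.4]
width: 0.0469
grip_force: 0.0
```

Request:
{"api": "apply_moves", "payload": {
  "increments": [
    [0,0,0,0,0,-25,55],
    [0,0,0,0,0,-55,55],
    [0,0,0,0,0,-90,55],
    [0,0,0,0,0,-125,55],
    [0,0,0,0,0,-160,55]
  ]
}}

```text
t: 26.83
tcp_pos: [0.4215, 0.3278, 0.1514]
ee_rot: [0.14, 3.138, 0.0]
wrist_force: [0.7, 0.6, 0.3]
width: 0.047
grip_force: 0.0
```

```bash
python3 -c "
from plan import *
plan([(.446,.050,.15,97.4,55,33),(.446,.05,-.012,97.4,55,30)])"
```

```text
now 26.8333 [421.5 327.8 151.4] 174.89 w 47.0 F [0.7 0.6 0.3] tilt [ 1.e-04  2.e-04 -1.e+00]
[[0,0,5.2,-3.3,-18.3,0.1,55],[0,0,10.3,-6.6,-36.6,0.2,55],[0,0,15.5,-9.8,-54.9,0.3,55],[0,0,20.7,-13.1,-73.2,0.4,55],[0,0,25.8,-16.4,-91.5,0.5,55]]
[[0,0,5.2,-10.9,-15.0,0.1,55],[0,0,10.3,-21.8,-30.1,0.2,55],[0,0,15.5,-32.8,-45.1,0.3,55],[0,0,20.7,-43.7,-60.2,0.4,55],[0,0,25.8,-54.6,-75.2,0.5,55]]
[[0,0,5.2,-16.4,-8.8,0.1,55],[0,0,10.3,-32.8,-17.6,0.2,55],[0,0,15.5,-49.2,-26.4,0.3,55],[0,0,20.7,-65.6,-35.1,0.4,55],[0,0,25.8,-81.9,-43.9,0.5,55]]
[[0,0,-0.0,0.0,0.0,16.2,55],[0,0,-0.0,0.0,0.0,32.4,55],[0,0,-0.0,0.0,0.0,48.6,55],[0,0,-0.0,0.0,0.0,64.8,55],[0,0,-0.0,0.0,0.0,81.0,55]]
[[0,0,-0.0,0.0,0.0,16.2,55],[0,0,-0.0,0.0,0.0,32.4,55],[0,0,-0.0,0.0,0.0,48.6,55],[0,0,-0.0,0.0,0.0,64.8,55],[0,0,-0.0,0.0,0.0,81.0,55]]
```

Request:
{"api": "apply_moves", "payload": {
  "increments": [
    [0,0,5.2,-3.3,-18.3,0,55],
    [0,0,10.3,-6.6,-36.6,0,55],
    [0,0,15.5,-9.8,-54.9,0,55],
    [0,0,20.7,-13.1,-73.2,0,55],
    [0,0,25.8,-16.4,-91.5,0,55]
  ]
}}

```text
t: 27.25
tcp_pos: [0.43, 0.2346, 0.1497]
ee_rot: [0.844, 3.026, 0.001]
wrist_force: [0.3, 0.6, 0.5]
width: 0.0468
grip_force: 0.0
```

Request:
{"api": "apply_moves", "payload": {
  "increments": [
    [0,0,5.2,-10.9,-15,0,55],
    [0,0,10.3,-21.8,-30.1,0,55],
    [0,0,15.5,-32.8,-45.1,0,55],
    [0,0,20.7,-43.7,-60.2,0,55],
    [0,0,25.8,-54.6,-75.2,0,55]
  ]
}}

```text
t: 27.67
tcp_pos: [0.4382, 0.1419, 0.1497]
ee_rot: [1.498, 2.761, 0.001]
wrist_force: [0.6, -0.6, -0.1]
width: 0.047
grip_force: 0.0
```

Request:
{"api": "apply_moves", "payload": {
  "increments": [
    [0,0,5.2,-16.4,-8.8,0,55],
    [0,0,10.3,-32.8,-17.6,0,55],
    [0,0,15.5,-49.2,-26.4,0,55],
    [0,0,20.7,-65.6,-35.1,0,55],
    [0,0,25.8,-81.9,-43.9,0,55]
  ]
}}

```text
t: 28.08
tcp_pos: [0.4465, 0.0494, 0.1497]
ee_rot: [2.077, 2.357, 0.001]
wrist_force: [1.2, 0.6, 0.1]
width: 0.0473
grip_force: 0.0
```

Request:
{"api": "apply_moves", "payload": {
  "increments": [
    [0,0,0,0,0,25,55],
    [0,0,0,0,0,50,55],
    [0,0,0,0,0,75,55],
    [0,0,0,0,0,95,55],
    [0,0,0,0,0,100,55]
  ]
}}

```text
t: 28.5
tcp_pos: [0.4449, 0.0503, 0.0468]
ee_rot: [-2.07, -2.359, 0.003]
wrist_force: [0.0, -0.2, -0.4]
width: 0.0467
grip_force: 0.0
```

```bash
python3 - <<'E'
from plan import *
plan([(.446,.05,-.012,97.4,55,30)])
f=grab('top');b=[.4623,.3737,-.091]
m=finder.regions_of(f,'mallet')
fz=.006
ml=[((.058,.122),(-.047,.047),(fz,fz+.046)),((-.122,.058),(-.013,.013),(fz+.014,fz+.032))]
for r in m[:1]:
    p,e=fit(f,r['mask'],ml,[.4579,.3249,math.radians(174.8)]);print(r['conf'],p,e,math.degrees(p[2]))
    d=p[:2]-b[:2];c,s=np.cos(b[2]),np.sin(b[2]);print('tray frame',c*d[0]+s*d[1],-s*d[0]+c*d[1])
E
```

```text
now 28.5 [444.9  50.3  46.8] 97.47 w 46.7 F [ 0.  -0.2 -0.4] tilt [-3.7e-03  3.0e-04 -1.0e+00]
[[0,0,0.0,-0.2,0.5,29.4,55],[0,0,0.1,-0.4,1.0,58.8,55]]
0.88 [0.45822786 0.32472645 3.04904116] 0.05563700199127197 174.69719009997496
tray frame 0.0003951515247222325 -0.049140972165140004
```

Request:
{"api": "apply_moves", "payload": {
  "increments": [
    [0,0,0,0,0,20,55],
    [0,0,0,0,0,38,55],
    [0,0,0,0,0,52,55],
    [0,0,0,0,0,60,55],
    [0,0,0,0,0,60,55]
  ]
}}

```text
t: 29.02
tcp_pos: [0.4464, 0.0503, -0.0107]
ee_rot: [-2.071, -2.361, 0.0]
wrist_force: [0.2, 0.5, 0.1]
width: 0.047
grip_force: 0.0
```

Request:
{"api": "apply_moves", "payload": {
  "increments": [
    [0,0,0,0,0,0,0],
    [0,0,0,0,0,0,0],
    [0,0,0,0,0,0,0],
    [0,0,0,0,0,0,0],
    [0,0,0,0,0,0,0]
  ],
  "force": 80
}}

```text
t: 29.43
tcp_pos: [0.4474, 0.0503, -0.009]
ee_rot: [2.071, 2.361, 0.002]
wrist_force: [-2.1, -0.5, 6.1]
width: 0.0264
grip_force: 79.7
```

Request:
{"api": "apply_moves", "payload": {
  "increments": [
    [0,0,0,0,0,-3,0],
    [0,0,0,0,0,-9,0],
    [0,0,0,0,0,-18,0],
    [0,0,0,0,0,-30,0],
    [0,0,0,0,0,-44,0]
  ]
}}

```text
t: 29.85
tcp_pos: [0.4463, 0.0503, 0.0346]
ee_rot: [-2.072, -2.362, 0.0]
wrist_force: [1.2, -0.1, -0.7]
width: 0.0263
grip_force: 78.8
```

Request:
{"api": "apply_moves", "payload": {
  "increments": [
    [0,0,0,0,0,-20,0],
    [0,0,0,0,0,-45,0],
    [0,0,0,0,0,-70,0],
    [0,0,0,0,0,-95,0],
    [0,0,0,0,0,-116,0]
  ]
}}

```text
t: 30.27
tcp_pos: [0.4465, 0.0503, 0.1524]
ee_rot: [2.071, 2.361, 0.002]
wrist_force: [0.7, -0.5, -1.0]
width: 0.0264
grip_force: 78.8
```

```bash
python3 -c "
from plan import *
plan([(.4407,.4449,.149,174.8,0,30)])"
```

```text
now 30.2667 [446.5  50.3 152.4] 97.49 w 26.4 F [ 0.7 -0.5 -1. ] tilt [ 0.0019  0.     -1.    ]
[[0,0,-5.2,26.1,3.0,0.2,0],[0,0,-10.3,52.3,6.1,0.5,0],[0,0,-15.5,78.4,9.1,0.7,0],[0,0,-20.6,104.5,12.2,0.9,0],[0,0,-25.8,130.7,15.2,1.1,0]]
[[0,0,-5.2,22.2,14.1,0.2,0],[0,0,-10.3,44.4,28.2,0.5,0],[0,0,-15.5,66.6,42.3,0.7,0],[0,0,-20.6,88.8,56.4,0.9,0],[0,0,-25.8,111.1,70.5,1.1,0]]
[[0,0,-5.2,13.9,22.4,0.2,0],[0,0,-10.3,27.7,44.7,0.5,0],[0,0,-15.5,41.6,67.1,0.7,0],[0,0,-20.6,55.5,89.4,0.9,0],[0,0,-25.8,69.4,111.8,1.1,0]]
```

Request:
{"api": "apply_moves", "payload": {
  "increments": [
    [0,0,-4,18,2,0,0],
    [0,0,-9,44,5,0,0],
    [0,0,-15,74,8.7,0,0],
    [0,0,-20.6,104,12.2,0,0],
    [0,0,-25.8,130.7,15.2,0,0]
  ]
}}

```text
t: 30.68
tcp_pos: [0.4442, 0.1834, 0.1507]
ee_rot: [1.485, 2.768, 0.002]
wrist_force: [1.3, 0.2, -1.7]
width: 0.0265
grip_force: 78.9
```

Request:
{"api": "apply_moves", "payload": {
  "increments": [
    [0,0,-5.2,22.2,14.1,0,0],
    [0,0,-10.3,44.4,28.2,0,0],
    [0,0,-15.5,66.6,42.3,0,0],
    [0,0,-20.6,88.8,56.4,0,0],
    [0,0,-25.8,111.1,70.5,0,0]
  ]
}}

```text
t: 31.1
tcp_pos: [0.4421, 0.3148, 0.1507]
ee_rot: [0.83, 3.029, 0.001]
wrist_force: [0.5, -0.2, -1.8]
width: 0.0266
grip_force: 78.9
```

Request:
{"api": "apply_moves", "payload": {
  "increments": [
    [0,0,-5.5,14.8,24,0,0],
    [0,0,-11,29.6,47.8,0,0],
    [0,0,-16.5,44.3,71.5,0,0],
    [0,0,-22,59,95,0,0],
    [0,0,-25.8,69.4,111.8,0,0]
  ]
}}

```text
t: 31.52
tcp_pos: [0.4399, 0.4471, 0.1505]
ee_rot: [0.131, 3.139, 0.001]
wrist_force: [0.2, -0.2, -1.5]
width: 0.0262
grip_force: 78.9
```

Request:
{"api": "apply_moves", "payload": {
  "increments": [
    [0,0,0,0,0,20,0],
    [0,0,0,0,0,45,0],
    [0,0,0,0,0,70,0],
    [0,0,0,0,0,95,0],
    [0,0,0,0,0,115,0]
  ]
}}

```text
t: 31.93
tcp_pos: [0.44, 0.4448, 0.0337]
ee_rot: [-0.14, -3.138, 0.0]
wrist_force: [0.6, -0.0, -2.0]
width: 0.0263
grip_force: 79.1
```

Request:
{"api": "apply_moves", "payload": {
  "increments": [
    [0,0,0,0,0,12,0],
    [0,0,0,0,0,24,0],
    [0,0,0,0,0,34,0],
    [0,0,0,0,0,42,0],
    [0,0,0,0,0,45,0]
  ]
}}

```text
t: 32.35
tcp_pos: [0.4403, 0.4449, -0.0112]
ee_rot: [-0.14, -3.138, 0.0]
wrist_force: [-0.2, 0.1, -1.6]
width: 0.0263
grip_force: 79.1
```

Request:
{"api": "apply_moves", "payload": {
  "increments": [
    [0,0,0,0,0,1,0],
    [0,0,0,0,0,2,0],
    [0,0,0,0,0,2.5,0]
  ]
}}

```text
t: 32.6
tcp_pos: [0.4407, 0.4452, -0.012]
ee_rot: [0.14, 3.138, 0.001]
wrist_force: [-4.7, -4.3, 10.0]
width: 0.0264
grip_force: 80.5
```

Request:
{"api": "apply_moves", "payload": {
  "increments": [
    [0,0,0,0,0,0,30],
    [0,0,0,0,0,0,45],
    [0,0,0,0,0,0,55],
    [0,0,0,0,0,0,55],
    [0,0,0,0,0,-2,55]
  ]
}}

```text
t: 33.02
tcp_pos: [0.4403, 0.4449, -0.0112]
ee_rot: [-0.14, -3.138, 0.0]
wrist_force: [0.0, 0.0, 0.6]
width: 0.0472
grip_force: 0.0
```

Request:
{"api": "apply_moves", "payload": {
  "increments": [
    [0,0,0,0,0,-25,55],
    [0,0,0,0,0,-55,55],
    [0,0,0,0,0,-90,55],
    [0,0,0,0,0,-130,55],
    [0,0,0,0,0,-170,55]
  ]
}}

```text
t: 33.43
tcp_pos: [0.44, 0.4447, 0.1608]
ee_rot: [-0.14, -3.138, 0.0]
wrist_force: [1.1, 1.6, 0.1]
width: 0.047
grip_force: 0.0
```

```bash
python3 -c "
from plan import *
plan([(.5288,-.284,.16,-2.1,50,35)])"
```

```text
now 33.4333 [440.  444.7 160.8] 174.88 w 47.0 F [1.1 1.6 0.1] tilt [-4.e-04 -1.e-04 -1.e+00]
[[0,0,5.9,-5.1,-23.9,0.0,50],[0,0,11.8,-10.2,-47.9,0.1,50],[0,0,17.7,-15.3,-71.8,0.1,50],[0,0,23.6,-20.5,-95.7,0.1,50],[0,0,29.5,-25.6,-119.6,0.1,50]]
[[0,0,5.9,-16.2,-18.3,0.0,50],[0,0,11.8,-32.5,-36.6,0.1,50],[0,0,17.7,-48.7,-54.9,0.1,50],[0,0,23.6,-64.9,-73.2,0.1,50],[0,0,29.5,-81.2,-91.5,0.1,50]]
[[0,0,5.9,-23.1,-7.9,0.0,50],[0,0,11.8,-46.3,-15.9,0.1,50],[0,0,17.7,-69.4,-23.8,0.1,50],[0,0,23.6,-92.6,-31.8,0.1,50],[0,0,29.5,-115.7,-39.7,0.1,50]]
[[0,0,5.9,-24.1,4.5,0.0,50],[0,0,11.8,-48.1,9.0,0.1,50],[0,0,17.7,-72.2,13.5,0.1,50],[0,0,23.6,-96.2,17.9,0.1,50],[0,0,29.5,-120.3,22.4,0.1,50]]
[[0,0,5.9,-18.7,15.7,0.0,50],[0,0,11.8,-37.5,31.5,0.1,50],[0,0,17.7,-56.2,47.2,0.1,50],[0,0,23.6,-74.9,63.0,0.1,50],[0,0,29.5,-93.6,78.7,0.1,50]]
[[0,0,5.9,-8.5,22.9,0.0,50],[0,0,11.8,-17.1,45.9,0.1,50],[0,0,17.7,-25.6,68.8,0.1,50],[0,0,23.6,-34.2,91.7,0.1,50],[0,0,29.5,-42.7,114.6,0.1,50]]
```

Request:
{"api": "apply_moves", "payload": {
  "increments": [
    [0,0,5.9,-5.1,-23.9,0,50],
    [0,0,11.8,-10.2,-47.9,0,50],
    [0,0,17.7,-15.3,-71.8,0,50],
    [0,0,23.6,-20.5,-95.7,0,50],
    [0,0,29.5,-25.6,-119.6,0,50]
  ]
}}

```text
t: 33.85
tcp_pos: [0.4551, 0.3225, 0.1592]
ee_rot: [0.942, 2.997, 0.001]
wrist_force: [-0.2, -0.7, 0.2]
width: 0.0427
grip_force: 0.0
```

Request:
{"api": "apply_moves", "payload": {
  "increments": [
    [0,0,5.9,-16.2,-18.3,0,50],
    [0,0,11.8,-32.5,-36.6,0,50],
    [0,0,17.7,-48.7,-54.9,0,50],
    [0,0,23.6,-64.9,-73.2,0,50],
    [0,0,29.5,-81.2,-91.5,0,50]
  ]
}}

```text
t: 34.27
tcp_pos: [0.47, 0.201, 0.1592]
ee_rot: [1.674, 2.658, 0.001]
wrist_force: [0.7, -0.5, -0.6]
width: 0.0428
grip_force: 0.0
```

Request:
{"api": "apply_moves", "payload": {
  "increments": [
    [0,0,5.9,-23.1,-7.9,0,50],
    [0,0,11.8,-46.3,-15.9,0,50],
    [0,0,17.7,-69.4,-23.8,0,50],
    [0,0,23.6,-92.6,-31.8,0,50],
    [0,0,29.5,-115.7,-39.7,0,50]
  ]
}}

```text
t: 34.68
tcp_pos: [0.4848, 0.0795, 0.1592]
ee_rot: [2.296, 2.144, 0.001]
wrist_force: [1.0, 0.5, -0.3]
width: 0.0427
grip_force: 0.0
```

Request:
{"api": "apply_moves", "payload": {
  "increments": [
    [0,0,5.9,-24.1,4.5,0,50],
    [0,0,11.8,-48.1,9,0,50],
    [0,0,17.7,-72.2,13.5,0,50],
    [0,0,23.6,-96.2,17.9,0,50],
    [0,0,29.5,-120.3,22.4,0,50]
  ]
}}

```text
t: 35.1
tcp_pos: [0.4996, -0.042, 0.1593]
ee_rot: [2.766, 1.489, 0.001]
wrist_force: [-0.2, 0.3, 0.6]
width: 0.0427
grip_force: 0.0
```

Request:
{"api": "apply_moves", "payload": {
  "increments": [
    [0,0,5.9,-18.7,15.7,0,50],
    [0,0,11.8,-37.5,31.5,0,50],
    [0,0,17.7,-56.2,47.2,0,50],
    [0,0,23.6,-74.9,63,0,50],
    [0,0,29.5,-93.6,78.7,0,50]
  ]
}}

```text
t: 35.52
tcp_pos: [0.5144, -0.1635, 0.1592]
ee_rot: [3.054, 0.736, 0.001]
wrist_force: [1.0, -0.3, -0.4]
width: 0.0428
grip_force: 0.0
```

Request:
{"api": "apply_moves", "payload": {
  "increments": [
    [0,0,5.9,-8.5,22.9,0,50],
    [0,0,11.8,-17.1,45.9,0,50],
    [0,0,17.7,-25.6,68.8,0,50],
    [0,0,23.6,-34.2,91.7,0,50],
    [0,0,29.5,-42.7,114.6,0,50]
  ]
}}

```text
t: 35.93
tcp_pos: [0.5292, -0.2848, 0.1591]
ee_rot: [3.141, -0.066, 0.0]
wrist_force: [1.0, 0.5, 0.5]
width: 0.0425
grip_force: 0.0
```

Request:
{"api": "apply_moves", "payload": {
  "increments": [
    [0,0,0,0,0,0,50],
    [0,0,0,0,0,0,50],
    [0,0,0,0,0,0,50]
  ]
}}

```text
t: 36.18
tcp_pos: [0.5291, -0.2832, 0.1588]
ee_rot: [-3.141, 0.056, 0.0]
wrist_force: [-0.4, 0.1, -0.2]
width: 0.0427
grip_force: 0.0
```

```bash
python3 - <<'E'
from plan import *
plan([(.5288,-.284,.045,-2.1,50,25)])
f=grab('top','t9.png')
r=finder.regions_of(f,'toolbox')[0]
u=cv2.morphologyEx(r['mask'].astype(np.uint8),cv2.MORPH_CLOSE,np.ones((9,9)))
u=cv2.drawContours(np.zeros_like(u),cv2.findContours(u,0,1)[0],-1,1,-1)
print(r['conf'],'box',fit(f,u,[sym(.27,.32,0,.084)],[.4927,.0157,.098]))
fz=.006
ch=[((-.125,.003),(-.014,.014),(fz,fz+.028)),((.003,.125),(-.005,.005),(fz+.0105,fz+.0175))]
r=finder.regions_of(f,'chisel')[0];print(fit(f,r['mask'],ch,[.4686,.4424,-.091]))
E
```

```text
now 36.1833 [ 529.1 -283.2  158.8] -2.04 w 42.7 F [-0.4  0.1 -0.2] tilt [-2.e-04  5.e-04 -1.e+00]
[[0,0,0.0,-0.0,0.2,22.8,50],[0,0,0.0,-0.1,0.3,45.5,50],[0,0,0.0,-0.1,0.5,68.3,50],[0,0,0.0,-0.2,0.7,91.1,50],[0,0,0.1,-0.2,0.8,113.8,50]]
0.62 box (array([0.49210592, 0.01657911, 0.10130566]), np.float64(0.013797402381896973))
(array([ 0.46596057,  0.4430563 , -0.08978609]), np.float64(0.11973845958709717))
```

View pics/t9.png

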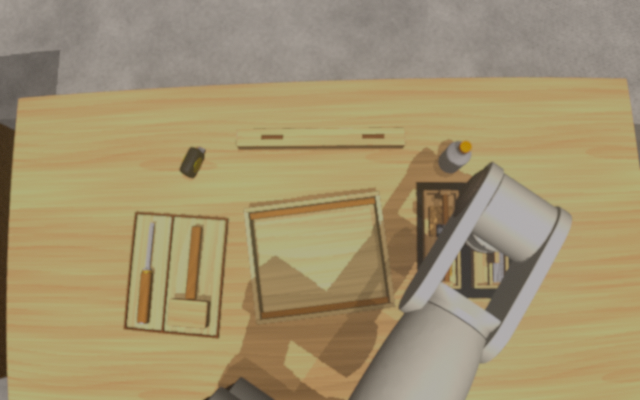

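Request:
{"api": "apply_moves", "payload": {
  "increments": [
    [0,0,0,0,0.6,25,50],
    [0,0,0,0,0.6,50,50],
    [0,0,0,0,0.6,75,50],
    [0,0,0,0,0.6,100,50],
    [0,0,0,0,0.6,116,50]
  ]
}}

```text
t: 36.75
tcp_pos: [0.5286, -0.2829, 0.0407]
ee_rot: [-3.14, 0.056, 0.002]
wrist_force: [0.3, 0.4, 0.5]
width: 0.0431
grip_force: 0.0
```

Request:
{"api": "apply_moves", "payload": {
  "increments": [
    [0,0,0,0,0,0,0],
    [0,0,0,0,0,0,0],
    [0,0,0,0,0,0,0],
    [0,0,0,0,0,0,0],
    [0,0,0,0,0,0,0]
  ],
  "force": 60
}}

```text
t: 37.17
tcp_pos: [0.5296, -0.2842, 0.044]
ee_rot: [3.141, -0.058, 0.002]
wrist_force: [0.1, 2.4, 2.4]
width: 0.0119
grip_force: 63.1
```

```bash
python3 -c "
from plan import *
plan([])"
```

```text
now 37.1667 [ 529.6 -284.2   44. ] -2.1 w 11.9 F [0.1 2.4 2.4] tilt [ 1.2e-03 -5.0e-04 -1.0e+00]
```

Request:
{"api": "apply_moves", "payload": {
  "increments": [
    [0,0,0,0,0,-8,0],
    [0,0,0,0,0,-26,0],
    [0,0,0,0,0,-50,0],
    [0,0,0,0,0,-75,0],
    [0,0,0,0,0,-100,0]
  ]
}}

```text
t: 37.58
tcp_pos: [0.5289, -0.2841, 0.1447]
ee_rot: [3.141, -0.058, -0.0]
wrist_force: [0.4, -0.2, -5.4]
width: 0.012
grip_force: 62.2
```

Request:
{"api": "apply_moves", "payload": {
  "increments": [
    [0,0,0,0,0,-24,0],
    [0,0,0,0,0,-46,0],
    [0,0,0,0,0,-66,0],
    [0,0,0,0,0,-80,0],
    [0,0,0,0,0,-80,0]
  ]
}}

```text
t: 38.0
tcp_pos: [0.5298, -0.2847, 0.2269]
ee_rot: [3.138, -0.058, 0.007]
wrist_force: [0.3, 0.2, -4.1]
width: 0.0117
grip_force: 62.2
```

```bash
python3 -c "
from plan import *
plan([(.4907,.0159,.222,5.9,0,33)])"
```

```text
now 38.0 [ 529.8 -284.7  226.9] -2.11 w 11.7 F [ 0.3  0.2 -4.1] tilt [ 0.0041 -0.003  -1.    ]
[[0,0,-0.8,-5.0,-29.9,0.5,0],[0,0,-1.6,-10.0,-59.8,1.0,0],[0,0,-2.4,-15.1,-89.7,1.5,0],[0,0,-3.2,-20.1,-119.6,2.0,0],[0,0,-4.0,-25.1,-149.5,2.5,0]]
[[0,0,-0.8,-2.9,-30.2,0.5,0],[0,0,-1.6,-5.8,-60.3,1.0,0],[0,0,-2.4,-8.8,-90.5,1.5,0],[0,0,-3.2,-11.7,-120.7,2.0,0],[0,0,-4.0,-14.6,-150.9,2.5,0]]
```

Request:
{"api": "apply_moves", "payload": {
  "increments": [
    [0,0,-0.8,-3,-20,0,0],
    [0,0,-1.6,-8,-50,0,0],
    [0,0,-2.4,-14,-85,0,0],
    [0,0,-3.2,-20,-118,0,0],
    [0,0,-4,-24.5,-149.5,0,0]
  ]
}}

```text
t: 38.42
tcp_pos: [0.5092, -0.1322, 0.2221]
ee_rot: [-3.141, -0.052, 0.002]
wrist_force: [0.9, 0.3, -4.9]
width: 0.0116
grip_force: 62.2
```

Request:
{"api": "apply_moves", "payload": {
  "increments": [
    [0,0,-0.8,-3.2,-34,0,0],
    [0,0,-1.6,-6.6,-68,0,0],
    [0,0,-2.4,-10,-102,0,0],
    [0,0,-3.2,-12.9,-132,0,0],
    [0,0,-4,-14.6,-151,0,0]
  ]
}}

```text
t: 38.83
tcp_pos: [0.4896, 0.0191, 0.2224]
ee_rot: [-3.137, -0.164, 0.001]
wrist_force: [0.8, -0.3, -5.7]
width: 0.012
grip_force: 62.2
```

Request:
{"api": "apply_moves", "payload": {
  "increments": [
    [0,0,0,0,0,20,0],
    [0,0,0,0,0,45,0],
    [0,0,0,0,0,70,0],
    [0,0,0,0,0,83,0],
    [0,0,0,0,0,83,0]
  ]
}}

```text
t: 39.25
tcp_pos: [0.4887, 0.0168, 0.1365]
ee_rot: [-3.136, -0.161, 0.008]
wrist_force: [-0.5, -0.6, -6.0]
width: 0.0119
grip_force: 62.1
```

Request:
{"api": "apply_moves", "payload": {
  "increments": [
    [0,0,0,0,0,0,0],
    [0,0,0,0,0,0,0],
    [0,0,0,0,0,0,0]
  ]
}}

```text
t: 39.5
tcp_pos: [0.4912, 0.0165, 0.1411]
ee_rot: [3.137, 0.161, 0.003]
wrist_force: [-0.1, 0.5, -4.7]
width: 0.012
grip_force: 62.1
```

```bash
python3 -c "
from plan import *
plan([(.4907,.0159,.14,5.9,0,33)])
"
```

```text
now 39.5 [491.2  16.5 141.1] 5.88 w 12.0 F [-0.1  0.5 -4.7] tilt [ 1.7e-03 -1.0e-04 -1.0e+00]
[[0,0,-0.0,-0.5,0.5,1.1,0]]
```

Request:
{"api": "apply_moves", "payload": {
  "increments": [
    [0,0,0,0,0.5,10,0],
    [0,0,0,0,0.5,22,0],
    [0,0,0,0,0.5,34,0],
    [0,0,0,0,0.5,42,0],
    [0,0,0,0,0.5,44,0]
  ]
}}

```text
t: 39.92
tcp_pos: [0.4901, 0.0161, 0.0945]
ee_rot: [-3.137, -0.161, 0.003]
wrist_force: [-0.5, 0.9, -5.1]
width: 0.0125
grip_force: 62.2
```

Request:
{"api": "apply_moves", "payload": {
  "increments": [
    [0,0,0,0,0,1,0],
    [0,0,0,0,0,2,0],
    [0,0,0,0,0,3,0],
    [0,0,0,0,0,3,0]
  ]
}}

```text
t: 40.25
tcp_pos: [0.4911, 0.0161, 0.094]
ee_rot: [-3.137, -0.161, -0.002]
wrist_force: [-4.1, 1.9, 4.1]
width: 0.012
grip_force: 63.3
```

Request:
{"api": "apply_moves", "payload": {
  "increments": [
    [0,0,0,0,0,1,0],
    [0,0,0,0,0,2,0],
    [0,0,0,0,0,2,0]
  ]
}}

```text
t: 40.5
tcp_pos: [0.4911, 0.0161, 0.0938]
ee_rot: [3.137, 0.162, 0.003]
wrist_force: [-17.4, 2.8, 35.1]
width: 0.012
grip_force: 67.2
```

Request:
{"api": "apply_moves", "payload": {
  "increments": [
    [0,0,0,0,0,-2,0],
    [0,0,0,0,0,-2,0],
    [0,0,0,0,0,-2,50],
    [0,0,0,0,0,-2,50],
    [0,0,0,0,0,-2,50]
  ]
}}

```text
t: 40.92
tcp_pos: [0.4909, 0.016, 0.093]
ee_rot: [-3.137, -0.161, -0.0]
wrist_force: [-0.2, -0.6, -0.6]
width: 0.0425
grip_force: 0.0
```

Request:
{"api": "apply_moves", "payload": {
  "increments": [
    [0,0,0,0,0,0,50],
    [0,0,0,0,0,-10,50],
    [0,0,0,0,0,-30,50],
    [0,0,0,0,0,-55,50],
    [0,0,0,0,0,-80,50]
  ]
}}

```text
t: 41.33
tcp_pos: [0.4904, 0.0161, 0.1744]
ee_rot: [-3.137, -0.161, 0.001]
wrist_force: [-0.1, 0.4, 0.4]
width: 0.0432
grip_force: 0.0
```

```bash
python3 -c "
from plan import *
plan([(.525,-.4043,.17,-2.2,50,40)])"
```

```text
now 41.3333 [490.4  16.1 174.4] 5.89 w 43.2 F [-0.1  0.4  0.4] tilt [-5.e-04  1.e-04 -1.e+00]
[[0,0,0.5,-0.6,28.1,0.3,50],[0,0,1.1,-1.2,56.2,0.6,50],[0,0,1.6,-1.7,84.3,0.9,50],[0,0,2.2,-2.3,112.5,1.2,50],[0,0,2.7,-2.9,140.6,1.5,50]]
[[0,0,0.5,0.7,28.1,0.3,50],[0,0,1.1,1.5,56.2,0.6,50],[0,0,1.6,2.2,84.3,0.9,50],[0,0,2.2,3.0,112.4,1.2,50],[0,0,2.7,3.7,140.6,1.5,50]]
[[0,0,0.5,2.1,28.0,0.3,50],[0,0,1.1,4.1,56.1,0.6,50],[0,0,1.6,6.2,84.1,0.9,50],[0,0,2.2,8.2,112.2,1.2,50],[0,0,2.7,10.3,140.2,1.5,50]]
```

Request:
{"api": "apply_moves", "payload": {
  "increments": [
    [0,0,0.5,-0.6,28.1,0,50],
    [0,0,1.1,-1.2,56.2,0,50],
    [0,0,1.6,-1.7,84.3,0,50],
    [0,0,2.2,-2.3,112.5,0,50],
    [0,0,2.7,-2.9,140.6,0,50]
  ]
}}

```text
t: 41.75
tcp_pos: [0.5022, -0.1255, 0.1738]
ee_rot: [3.14, 0.087, 0.001]
wrist_force: [0.5, 0.4, 0.0]
width: 0.0427
grip_force: 0.0
```

Request:
{"api": "apply_moves", "payload": {
  "increments": [
    [0,0,0.5,0.7,28.1,0,50],
    [0,0,1.1,1.5,56.2,0,50],
    [0,0,1.6,2.2,84.3,0,50],
    [0,0,2.2,3,112.4,0,50],
    [0,0,2.7,3.7,140.6,0,50]
  ]
}}

```text
t: 42.17
tcp_pos: [0.5137, -0.2658, 0.1737]
ee_rot: [3.141, 0.012, 0.001]
wrist_force: [0.5, -0.3, 0.8]
width: 0.0427
grip_force: 0.0
```

Request:
{"api": "apply_moves", "payload": {
  "increments": [
    [0,0,0.5,2.1,28,0,50],
    [0,0,1.1,4.1,56.1,0,50],
    [0,0,1.6,6.2,84.1,0,50],
    [0,0,2.2,8.2,112.2,0,50],
    [0,0,2.7,10.3,140.2,0,50]
  ]
}}

```text
t: 42.58
tcp_pos: [0.5251, -0.4059, 0.1736]
ee_rot: [3.141, -0.062, 0.0]
wrist_force: [0.3, 0.5, -0.0]
width: 0.0425
grip_force: 0.0
```

Request:
{"api": "apply_moves", "payload": {
  "increments": [
    [0,0,0,0,0,0,50],
    [0,0,0,0,0,0,50],
    [0,0,0,0,0,0,50]
  ]
}}

```text
t: 42.83
tcp_pos: [0.5252, -0.4041, 0.1731]
ee_rot: [-3.141, 0.061, 0.0]
wrist_force: [0.1, 1.3, 0.5]
width: 0.0428
grip_force: 0.0
```

```bash
python3 - <<'E'
from plan import *
plan([(.525,-.4043,.043,-2.2,50,40)])
f=grab('top')
r=finder.regions_of(f,'till_rail')[0];print(r['conf'],fit(f,r['mask'],[sym(.238,.085,.054,.084),sym(.238,.014,.084,.129)],[.4907,.0163,.1026]))
E
```

```text
now 42.8333 [ 525.2 -404.1  173.1] -2.22 w 42.8 F [0.1 1.3 0.5] tilt [-1.e-04  4.e-04 -1.e+00]
[[0,0,-0.0,-0.0,0.0,26.0,50],[0,0,-0.0,-0.1,0.1,52.0,50],[0,0,-0.0,-0.1,0.1,78.1,50],[0,0,-0.0,-0.1,0.2,104.1,50],[0,0,-0.0,-0.2,0.2,130.1,50]]
0.66 (array([0.49062007, 0.01632482, 0.10588971]), np.float64(0.028387784957885742))
```

Request:
{"api": "apply_moves", "payload": {
  "increments": [
    [0,0,0,0,0,28,50],
    [0,0,0,0,0,56,50],
    [0,0,0,0,0,84,50],
    [0,0,0,0,0,112,50],
    [0,0,0,0,0,130,50]
  ]
}}

```text
t: 43.35
tcp_pos: [0.5247, -0.4027, 0.0406]
ee_rot: [-3.14, 0.059, 0.002]
wrist_force: [0.6, 0.3, -1.2]
width: 0.0426
grip_force: 0.0
```

Request:
{"api": "apply_moves", "payload": {
  "increments": [
    [0,0,0,0,0,0,0],
    [0,0,0,0,0,0,0],
    [0,0,0,0,0,0,0],
    [0,0,0,0,0,0,0],
    [0,0,0,0,0,0,0]
  ],
  "force": 60
}}

```text
t: 43.77
tcp_pos: [0.5257, -0.4046, 0.0444]
ee_rot: [3.14, -0.06, 0.002]
wrist_force: [-0.4, 3.1, 4.3]
width: 0.01
grip_force: 61.8
```

Request:
{"api": "apply_moves", "payload": {
  "increments": [
    [0,0,0,0,0,-8,0],
    [0,0,0,0,0,-26,0],
    [0,0,0,0,0,-50,0],
    [0,0,0,0,0,-75,0],
    [0,0,0,0,0,-100,0]
  ]
}}

```text
t: 44.18
tcp_pos: [0.5251, -0.4043, 0.1449]
ee_rot: [3.141, -0.061, 0.0]
wrist_force: [0.7, 0.0, -3.8]
width: 0.0103
grip_force: 60.9
```

Request:
{"api": "apply_moves", "payload": {
  "increments": [
    [0,0,0,0,0,-24,0],
    [0,0,0,0,0,-46,0],
    [0,0,0,0,0,-66,0],
    [0,0,0,0,0,-80,0],
    [0,0,0,0,0,-80,0]
  ]
}}

```text
t: 44.6
tcp_pos: [0.5258, -0.405, 0.2273]
ee_rot: [3.137, -0.061, 0.006]
wrist_force: [0.2, -0.4, -2.5]
width: 0.0097
grip_force: 60.9
```

```bash
python3 -c "
from plan import *
plan([(.5017,-.0842,.223,5.95,0,33)])"
```

```text
now 44.6 [ 525.8 -405.   227.3] -2.22 w 9.7 F [ 0.2 -0.4 -2.5] tilt [ 0.0038 -0.0038 -1.    ]
[[0,0,-0.8,-3.6,-32.0,0.4,0],[0,0,-1.6,-7.3,-63.9,0.9,0],[0,0,-2.5,-10.9,-95.9,1.3,0],[0,0,-3.3,-14.6,-127.8,1.7,0],[0,0,-4.1,-18.2,-159.8,2.1,0]]
[[0,0,-0.8,-1.4,-32.1,0.4,0],[0,0,-1.6,-2.7,-64.3,0.9,0],[0,0,-2.5,-4.1,-96.4,1.3,0],[0,0,-3.3,-5.5,-128.6,1.7,0],[0,0,-4.1,-6.8,-160.7,2.1,0]]
```

Request:
{"api": "apply_moves", "payload": {
  "increments": [
    [0,0,-0.8,-2,-20,0,0],
    [0,0,-1.6,-6,-52,0,0],
    [0,0,-2.5,-10.4,-90,0,0],
    [0,0,-3.3,-14.4,-126,0,0],
    [0,0,-4.1,-18,-159.8,0,0]
  ]
}}

```text
t: 45.02
tcp_pos: [0.5126, -0.2421, 0.2222]
ee_rot: [-3.141, -0.052, 0.001]
wrist_force: [-0.2, 0.1, -3.1]
width: 0.01
grip_force: 60.9
```

Request:
{"api": "apply_moves", "payload": {
  "increments": [
    [0,0,-0.8,-1.5,-35,0,0],
    [0,0,-1.6,-3,-70,0,0],
    [0,0,-2.5,-4.5,-105,0,0],
    [0,0,-3.3,-5.8,-138,0,0],
    [0,0,-4.1,-6.7,-160.5,0,0]
  ]
}}

```text
t: 45.43
tcp_pos: [0.5006, -0.0812, 0.2226]
ee_rot: [-3.137, -0.167, 0.0]
wrist_force: [0.2, -0.4, -3.0]
width: 0.0099
grip_force: 60.9
```

Request:
{"api": "apply_moves", "payload": {
  "increments": [
    [0,0,0,0,0,20,0],
    [0,0,0,0,0,45,0],
    [0,0,0,0,0,70,0],
    [0,0,0,0,0,83,0],
    [0,0,0,0,0,83,0]
  ]
}}

```text
t: 45.85
tcp_pos: [0.4997, -0.0832, 0.1366]
ee_rot: [-3.135, -0.164, 0.007]
wrist_force: [-0.5, -0.8, -3.9]
width: 0.0099
grip_force: 60.8
```

Request:
{"api": "apply_moves", "payload": {
  "increments": [
    [0,0,0,0,0,0,0],
    [0,0,0,0,0,0,0],
    [0,0,0,0,0,0,0],
    [0,0,0,0,0,0,0]
  ]
}}

```text
t: 46.18
tcp_pos: [0.5018, -0.084, 0.1409]
ee_rot: [3.137, 0.164, 0.002]
wrist_force: [-0.5, -0.7, -3.5]
width: 0.0103
grip_force: 60.8
```

```bash
python3 -c "
from plan import *
plan([(.502,-.0842,.14,5.95,0,33)])
"
```

```text
now 46.1833 [501.8 -84.  140.9] 5.98 w 10.3 F [-0.5 -0.7 -3.5] tilt [ 1.5e-03 -4.0e-04 -1.0e+00]
[[0,0,0.0,0.1,0.3,0.9,0]]
```

Request:
{"api": "apply_moves", "payload": {
  "increments": [
    [0,0,0,0.2,0.2,10,0],
    [0,0,0,0.2,0.2,22,0],
    [0,0,0,0.2,0.2,34,0],
    [0,0,0,0.2,0.2,42,0],
    [0,0,0,0.2,0.2,44,0]
  ]
}}

```text
t: 46.6
tcp_pos: [0.5009, -0.0834, 0.0942]
ee_rot: [-3.136, -0.164, 0.003]
wrist_force: [-5.7, 3.4, 8.5]
width: 0.01
grip_force: 62.3
```

Request:
{"api": "apply_moves", "payload": {
  "increments": [
    [0,0,0,0,0,1,0],
    [0,0,0,0,0,2,0],
    [0,0,0,0,0,3,0],
    [0,0,0,0,0,3,0]
  ]
}}

```text
t: 46.93
tcp_pos: [0.5012, -0.0834, 0.094]
ee_rot: [-3.136, -0.164, 0.001]
wrist_force: [-16.0, 8.0, 25.8]
width: 0.0098
grip_force: 64.4
```

Request:
{"api": "apply_moves", "payload": {
  "increments": [
    [0,0,0,0,0,-2.5,0],
    [0,0,0,0,0,-2.5,0],
    [0,0,0,0,0,-2.5,50],
    [0,0,0,0,0,-2.5,50],
    [0,0,0,0,0,-2.5,50]
  ]
}}

```text
t: 47.35
tcp_pos: [0.5017, -0.084, 0.0952]
ee_rot: [-3.137, -0.164, 0.0]
wrist_force: [0.1, 0.0, -0.2]
width: 0.0423
grip_force: 0.0
```

Request:
{"api": "apply_moves", "payload": {
  "increments": [
    [0,0,0,0,0,0,50],
    [0,0,0,0,0,-10,50],
    [0,0,0,0,0,-30,50],
    [0,0,0,0,0,-55,50],
    [0,0,0,0,0,-80,50]
  ]
}}

```text
t: 47.77
tcp_pos: [0.5014, -0.0839, 0.1769]
ee_rot: [-3.137, -0.164, 0.001]
wrist_force: [0.9, 0.3, 0.1]
width: 0.0425
grip_force: 0.0
```

Request:
{"api": "apply_moves", "payload": {
  "increments": [
    [0,0,0,0,35,0,50],
    [0,0,0,0,70,0,50],
    [0,0,0,0,105,0,50],
    [0,0,0,0,140,0,50],
    [0,0,0,0,175,0,50]
  ]
}}

```text
t: 48.18
tcp_pos: [0.5199, -0.2598, 0.1763]
ee_rot: [3.137, 0.164, 0.001]
wrist_force: [0.6, 1.2, -0.4]
width: 0.0428
grip_force: 0.0
```

Request:
{"api": "apply_moves", "payload": {
  "increments": [
    [0,0,0,-10,35,0,50],
    [0,0,0,-20,70,0,50],
    [0,0,0,-30,105,0,50],
    [0,0,0,-40,140,0,50],
    [0,0,0,-40,140,0,50]
  ]
}}

```text
t: 48.6
tcp_pos: [0.4929, -0.4069, 0.1753]
ee_rot: [3.136, 0.158, -0.001]
wrist_force: [0.5, -0.1, -0.0]
width: 0.0426
grip_force: 0.0
```

```bash
python3 - <<'E'
from plan import *
plan([])
f=grab('top');grab('side')
for n,l,w,p in(('till_board',.12,.012,[.5015,-.0827,.1057]),('till_rail',.238,.014,[.4907,.0163,.1026])):
    r=finder.regions_of(f,n)[0];print(n,r['conf'],fit(f,r['mask'],[sym(.238,.085,.054,.084),sym(l,w,.084,.129)],p))
g=grab('side');a=cv2.resize(f['image'][120:345,100:540],(800,409));b=cv2.resize(g['image'][150:400,180:470],None,fx=1.0,fy=1.0)
cv2.imwrite('pics/end.png',a[:,:,::-1])
E
```

```text
now 48.6 [ 492.9 -406.9  175.3] 5.76 w 42.6 F [ 0.5 -0.1 -0. ] tilt [-8.0e-04 -1.2e-03 -1.0e+00]
till_board 0.71 (array([ 0.50001658, -0.08366086,  0.10657641]), np.float64(0.03725951910018921))
till_rail 0.77 (array([0.49076415, 0.0159816 , 0.09758252]), np.float64(0.03171896934509277))
```

View pics/end.png

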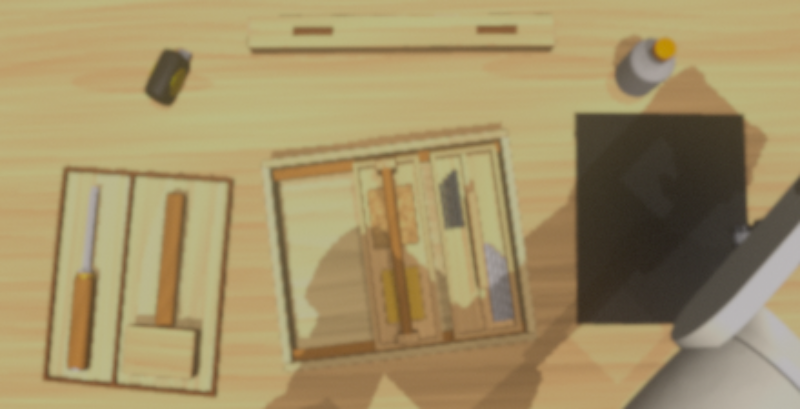

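The final picture shows both tills back on the runners and square with the box. The mallet lies in the wide bay and the chisel in the narrow bay, the bystanders have not moved, and the arm is clear.

```bash
python3 -c "
from cell import ticket;print(ticket.finish_job())"
```

```text
the job is handed in; nothing more can be done
None
```

The job is handed in at about 49 s of the 134 s allowed: both tills were lifted out and are back on their runners within about 2 mm of where they were, the mallet and chisel lie midway along their tray bays, and nothing else on the bench was moved; the first mallet grasp closed on air, so I pressed the shut fingertips on the bare box floor (wrist force up to 49 N) to find the true tip height.

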